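# Hang the spatula on the tool rail with the S-hook

### The arm

A 7-joint arm with a two-finger parallel gripper is mounted at the origin on the work surface. World frame = base frame: x ahead of the robot, y to its left, z up, the work surface at z = 0. Lengths are in m, angles in rad, forces in N, time in s.
With the tool pointing down it reaches from about 0.35 to 0.9 m from the base axis. Payload 19.9 kg.
Tool frame: the origin (TCP) lies midway between the tips of the shut fingers; the grasp point (between the pads) lies 19 mm behind it (grip_depth is the distance from the TCP to the grasp point, in m); z points along the fingers, y is the line along which they close (so a half turn about z gives the same grasp; the last joint's range is limited). The gripper opens to 85 mm and grips with 20 to 120 N. Pads are 22 mm wide; open, the fingers measure 114 mm over their backs; the gripper's body (76 mm by 85 mm) begins 54 mm behind the grasp point. The pads swing forward as they close: fully open they stand 13 mm farther back than shut.
Start: joints at [1.149, 0.417, -0.01, 1.614, 0.005, 1.111, -0.053], TCP at [0.232, -0.58, 0.231] pointing down, gripper open.
Joint ranges: [-2.81, 2.81], [-0.39, 2.02], [-1.27, 1.25], [0.06, 2.57], [-1.19, 4.33], [0.19, 2], [-2.82, 2.82]. Speed limits (rad/s): [1.89, 1.89, 2.39, 2.39, 3.01, 3.01, 3.01].

### API

Orientations are given as [roll, pitch, yaw] about the fixed x, y, z axes, in that order (R = Rz(yaw) Ry(pitch) Rx(roll)).
In Python, from station import * gives the robot as it stands.
- The arm moves only by the tool play_rows, never from a script. Its argument "steps" is a list of rows, each a list of 3 entries, a list of its own where there are three numbers: the shift along the tool's x, y, z as a fraction of full scale, then the turn about the tool's z as a fraction of full scale, then the closure, from -1 (fully open) to 1 (shut). A call has 1 to 5 rows; each row shifts and turns the commanded pose from where the row before left it, along the tool's axes as they then stand; what a row does not reach is not made up. Full scale, the value 1, is 0.03 m for a shift and 6 degrees for a turn. A row lasts 1/12 s, in which the tool goes at most 41.7 mm and 7.16 degrees, less where a joint would pass 70% of its speed; a pose out of reach is approached as far as the arm can. A call with a number of a shift or a turn outside -1 to 1 is refused whole. A call with a gripper value outside its range is refused whole. The fingers move at their own pace and stop on an object; "newtons" is the grip in N (left out, the last holds). Time passes only in rows, so rows that do not move let the fingers close. It gives the time, the measured TCP pose, the force, the opening and the grip force at its end, in the units of the state.
- get_obs(): the state, without advancing time (a new reading comes with each control period).
- grab_frame(name): name is "scene" or "top" or "wrist"; returns a dict with "color" (400x640x3 uint8, red, green, blue), "range_z" (400x640 float32, m along the optical axis (not along the pixel's ray), 0 where there is no reading), "fx", "fy", "cx", "cy" (pixels), "k1" (the pictures are not rectified: a ray, as slopes to the right and down, at radius r is drawn at 1 + k1 r^2 times it, then the intrinsics apply), "R" (3x3) and "t" (3): a world point X has camera coordinates R X + t. Camera axes: x right, y down, z forward; pixel columns grow to the right and rows downward; lengths in m; the calibration is good to about 2 mm. A picture is of the moment at which its call begins.
- sign_off(): hands the job in; it is judged then, once.
The state is a dict: "time": time; "joint_positions": joint angles; "dq": joint speeds; "tau": joint torques, N m; "tool_pos": TCP position; "orientation": TCP orientation; "wrist_force": force on the tool from outside, world axes, zero at the start; "wrist_torque": the same for the moment, N m; "grip_width": finger opening in m; "finger_force": force on a finger pad.
Only numpy, scipy, OpenCV 4.12 (cv2) and the standard library are available. Lean on these libraries where they do the work, as an engineer would, in place of code of your own. Each camera call takes 0.05 s, during which the arm holds its last target. There are 200 camera calls.

### The job

Take the S-hook off the tool rail and, holding it, pass its lower end through the hole in the handle of the flat spatula that sticks out over the edge of the riser. Lift the spatula off by the hook alone, never touching the spatula itself with the gripper, and hang the hook with the spatula on it back over the rail's bar, anywhere between the two posts, so that it hangs free and still when you let go. Leave the knife, mug and jar where they are.

Things in the scene. Friction and masses are not known exactly. Their poses are not given: they have to be found in the camera images.
- hook: Steel S-hook hanging upright on the rail's bar at the start: round wire 5 mm thick, 126 mm tall, 31 mm wide. Origin in the middle of its width, 56 mm below the peak (wire centre), z up; the S lies in its x-z plane. Its straight shank leans from (x -13, z +43) to (x +13, z -52) mm (wire centre line). The upper arch opens downward, the lower bend upward. About 50 g.
- hook_grip (a point): Middle of the hook's black grip sleeve, at x -1 mm, z 0 in the hook's frame. Sleeve 10 by 10 mm across, 30 mm long along the shank, flat sides at y +-5 mm. Best held from the hook's -x side and above, tool tilted about 40 degrees towards +x and closing along y: fingers then clear the bar; a gripper pointing straight down meets bar and arch.
- hook_top (a point): Wire centre line at the peak of the hook's upper arch, 56 mm above the origin. The arch is 26 mm across (wire centres); its free end points down at x +13 mm, tip 40.5 mm above the origin. The bar enters and leaves the arch from below, so lift 16 to 20 mm to free it (much more brings the fingers against the bar). Hung, it lies 7 mm above the bar's centre line.
- hook_bend (a point): Wire centre line at the lowest point of the hook's lower bend, 65 mm below the origin. The bend is 26 mm across (wire centres), free end up at x -13 mm, shank at x +13 mm.
- hook_tip (a point): Very tip of the hook's lower free end, pointing up, at (-13, 0, -41.5) mm in the hook's frame.
- spatula: Flat steel spatula, 4 mm thick, lying level on the riser. Origin at the underside of the middle of its hole; z up; x towards the handle's end (roughly away from the robot), blade at -x. End piece 28 mm long, 26 mm wide, centred on the hole; handle 18 mm wide; blade 55 mm long, 44 mm wide, ending at x -115 mm. 80 to 125 g.
- spatula_hole (a point): Middle of the spatula's round 14 mm hole at half thickness, 2 mm above the origin. It overhangs the riser's far edge by about 25 to 40 mm and is free below: the hook's tip goes up through it from underneath, the hook's shank staying beyond the handle's end (14 mm past the hole's middle).
- rail: Fixed tool rail: horizontal round steel bar, 8 mm thick, 250 mm long along y, centre line 270 mm above the table, on two 12 mm posts at y +-120 mm with 60 mm round feet. Origin on the table under the bar's middle. The hook starts within 45 mm of the middle, its x axis along the rail's x.
- riser: Fixed turquoise wooden riser: top 150 mm deep (x) by 170 mm wide (y), top face 70 mm above the table. Origin on the table under the middle of its far edge, facing +x; the top reaches from x -150 to 0 mm, legs set back, nothing under the overhanging handle.
- rail_bar (a point): Middle of the rail's bar, on its centre line.
- knife: Bystander: flat shucking knife, 130 mm long, without a hole, lying wholly on the riser beside the spatula.
- mug: Bystander: blue mug, 80 mm wide, 95 mm high.
- jar: Bystander: glass jar, 52 mm wide, 70 mm high, standing beyond (+x of) the rail.
Not all that is in view belongs to the job. What is meant by the riser is not yellow, and is the larger of those in its own colour.

How it is judged:
On the way:
1. the spatula hangs from the held hook, clear of the riser and the table, well away from the rail (distance between spatula_hole and hook_bend below 0.013 m and angle between spatula's own x axis and vertical below 0.35 rad and height (world z) of spatula_hole above 0.15 m and distance between hook_top and rail_bar above 0.1 m and contact force between spatula and hook above 0.2 N and contact force between spatula and riser below 0.05 N and contact force between the fingers and hook above 0.5 N), for 0.2 s.
At the end, for the whole second after the job is handed in: Hook let go, its arch over the bar between the posts (peak within 10 mm of the bar in x, 3 to 12 mm over its centre line); spatula hanging by its hole on the lower bend (within 13 mm), upright within 20 degrees, hole above 140 mm; hook under 8 cm/s, spatula under 15 cm/s (distance between spatula_hole and hook_bend below 0.013 m and angle between spatula's own x axis and vertical below 0.35 rad and contact force between hook and rail above 0.3 N and contact force between spatula and hook above 0.2 N and x of hook_top in the frame of rail_bar between -0.01 and 0.01 m and y of hook_top in the frame of rail_bar between -0.115 and 0.115 m and z of hook_top in the frame of rail_bar between 0.003 and 0.012 m and height (world z) of spatula_hole above 0.14 m and linear speed of hook below 0.08 m/s and linear speed of spatula below 0.15 m/s and contact force between the fingers and hook below 0.05 N); the robot touches nothing.
It fails at once if the gripper touches the spatula with more than 2 N (contact force between the arm and spatula above 2 N).
It fails at once if the gripper's fingers press the spatula with more than 2 N (contact force between the fingers and spatula above 2 N).
It fails at once if a bystander is moved more than 3 cm (distance of any of knife, mug, jar from where it was at the start of the episode above 0.03 m).
It also fails if it takes over 72 s, if anything falls off the work surface, if the arm or the gripper's body presses on something with over 40 N, if the wrist force passes 120 N, or if a joint passes its speed limit or range.

## Working session

There is one attempt and no reset: what is moved stays moved. The work goes in short steps, Python scripts to look and compute and a tool call to move; the robot and the scene stay as the last step left them, time stands still between calls to the robot, and variables do not carry over. Pictures are saved under pics/ and viewed, at most 10 in all, crops included, and the job is handed in when it is done.

Besides the shell and the picture viewer there is one more tool, called after "Emit:" as name(argument=value, ...), one argument or row to a line, values as JSON. play_rows: Moves the arm, as the interface text tells. Its arguments: {"type":"object","properties":{"steps":{"type":"array"},"newtons":{"type":"number"}},"required":["steps"]}

```bash
mkdir -p pics; ls
cat > h.py <<'E'
from station import *
import numpy as np, cv2
from scipy.spatial.transform import Rotation as Ro
def cloud(f):
    h,w=f["range_z"].shape
    v,u=np.mgrid[0:h,0:w].astype(np.float64)
    K=np.array([[f["fx"],0,f["cx"]],[0,f["fy"],f["cy"]],[0,0,1.]])
    p=cv2.undistortPoints(np.stack([u.ravel(),v.ravel()],1)[:,None],K,np.array([f["k1"],0,0,0.]))[:,0].reshape(h,w,2)
    z=f["range_z"]; C=np.dstack([p[...,0]*z,p[...,1]*z,z])
    return (C-f["t"])@f["R"], p   # world pts
def ray(f,p,u,v):
    d=np.array([*p[int(v),int(u)],1])@f["R"]; return -f["R"].T@f["t"], d
E
python3 - <<'E'
from h import *
ims=[]
for n in("scene","top"):
    f=grab_frame(n); np.save(f"{n}.npy",f,allow_pickle=True)
    cv2.imwrite(f"pics/{n}.png",f["color"][...,::-1]); print(n,f["k1"],f["fx"],-f["R"].T@f["t"])
print(get_obs())
E
```

```text
pics
scene 0.027602997241021443 448.09301581221047 [ 0.99414002 -0.30853853  1.03544921]
top -0.07718957775407555 429.8615803073732 [0.41588858 0.03085808 1.20209708]
{'time': 0.1, 'joint_positions': array([ 1.14852628,  0.41791325, -0.01029934,  1.61406944,  0.00468203,
        1.11070568, -0.05296422]), 'dq': array([-0.00017866,  0.00054736,  0.00033087, -0.0004483 , -0.00157454,
       -0.00202793,  0.00061612]), 'tau': array([ 3.64945881e-03, -8.65820217e+01,  6.81687500e-01, -4.35640025e+01,
        1.92162010e-02,  4.94769425e-03, -4.25473161e-06]), 'tool_pos': array([ 0.23215831, -0.57996665,  0.23074221]), 'orientation': array([-3.14052314e+00,  6.96719456e-05,  3.80802340e-01]), 'wrist_force': array([-0.06535188, -0.38406606, -0.25199463]), 'wrist_torque': array([ 0.03183046, -0.00969838,  0.01952817]), 'finger_force': 0.0, 'grip_width': 0.08556243409550987}
```

View pics/scene.png

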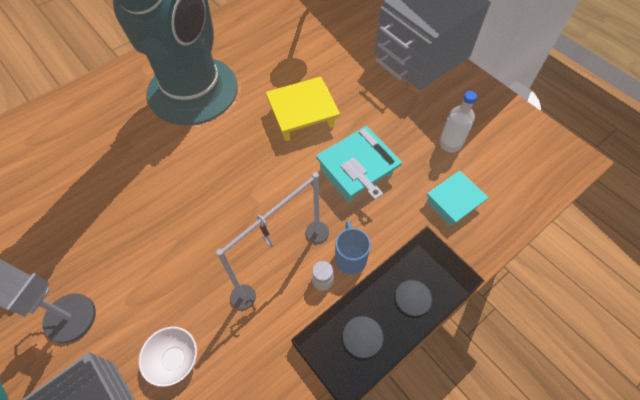

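View pics/top.png

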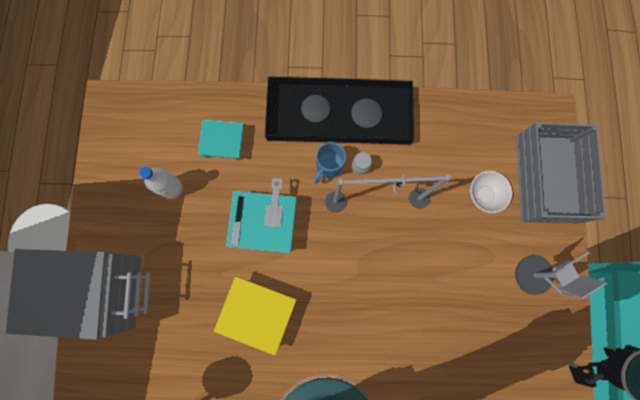

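The top view shows a large turquoise riser with the spatula and knife at about (262,221), a smaller turquoise block at (221,139), and a yellow riser at (255,316). The large turquoise one is meant, because it isn't yellow, is the bigger of its colour, and carries the spatula. The hook hangs on the bar at about (400,184) in top and (263,231) in scene. Next come an enlarged crop and the measurements.

Run:
```python
from h import *
out=[]
for n,(u0,v0,w,h) in (("top",(215,140,250,125)),("scene",(205,120,200,200))):
    f=np.load(n+".npy",allow_pickle=True).item(); W,p=cloud(f)
    hsv=cv2.cvtColor(f["color"],cv2.COLOR_RGB2HSV)
    tq=(abs(hsv[...,0].astype(int)-87)<8)&(hsv[...,1]>120)&(abs(W[...,2]-.07)<.008)&(W[...,0]>0.2)
    k,l,s,c=cv2.connectedComponentsWithStats(tq.astype(np.uint8))
    for i in range(1,k):
        if s[i,4]>300:
            P=W[l==i]; r=cv2.minAreaRect(P[:,:2].astype(np.float32)); print(n,"turq",s[i],r,np.median(P[:,2])); print(cv2.boxPoints(r).round(4).tolist())
    # rail bar
    m=(W[...,2]>.255)&(W[...,2]<.29)&(f["range_z"]>0)&(W[...,0]>.3)&(W[...,0]<.8)&(abs(W[...,1]+.15)<.3)
    P=W[m]; print(n,"bar",len(P),P.min(0),P.max(0),np.median(P,0)); 
    if len(P)>20: print(cv2.fitLine(P[:,:2].astype(np.float32),cv2.DIST_HUBER,0,.01,.01).ravel())
    m=(W[...,2]>.15)&(W[...,2]<.255)&(f["range_z"]>0)&(W[...,0]>.3)&(W[...,0]<.8)&(abs(W[...,1]+.15)<.25)
    k,l,s,c=cv2.connectedComponentsWithStats(m.astype(np.uint8))
    for i in range(1,k):
        if s[i,4]>3: print("  blob",s[i],W[l==i].mean(0).round(4),W[l==i].min(0).round(3),W[l==i].max(0).round(3))
    # spatula: grey at 74mm
    g=(hsv[...,1]<60)&(abs(W[...,2]-.074)<.009)&(W[...,0]>.3)&(W[...,0]<.75)&(abs(W[...,1]-.12)<.15)
    k,l,s,c=cv2.connectedComponentsWithStats(g.astype(np.uint8))
    for i in range(1,k):
        if s[i,4]>15:
            P=W[l==i]; print("  grey",s[i],c[i],P.mean(0).round(4),P.min(0).round(4),P.max(0).round(4))
    C=f["color"][v0:v0+h,u0:u0+w]
    cv2.imwrite(f"pics/{n}_c.png",cv2.resize(C,None,fx=3,fy=3,interpolation=cv2.INTER_CUBIC)[...,::-1])
```

```text
top turq [ 227  192   69   60 2687] ((0.5478761196136475, 0.18363341689109802), (0.16821615397930145, 0.14804448187351227), 86.00526428222656) 0.07030151643427932
[[0.4681999981403351, 0.10490000247955322], [0.6158999800682068, 0.09459999948740005], [0.6276000142097473, 0.2624000012874603], [0.4799000024795532, 0.2727000117301941]]
top bar 448 [ 0.61032518 -0.25726292  0.25501273] [ 0.63862507 -0.00879321  0.27939944] [ 0.62287949 -0.14265499  0.27348312]
[ 0.05570883 -0.99844706  0.6228356  -0.13507317]
  blob [430 181  16  10  71] [ 0.6274 -0.2487  0.2035] [ 0.624 -0.255  0.152] [ 0.634 -0.246  0.255]
  blob [336 183   6  11  43] [ 0.6122 -0.0125  0.2065] [ 0.61  -0.019  0.154] [ 0.617 -0.008  0.253]
  blob [394 182   9  12  52] [ 0.6244 -0.1534  0.1973] [ 0.612 -0.159  0.157] [ 0.641 -0.15   0.253]
  grey [264 178  19  49 546] [274.10989011 206.64835165] [0.5863 0.1508 0.0742] [0.5347 0.1296 0.067 ] [0.6652 0.1759 0.0823]
  grey [231 197  12  48 249] [236.78714859 225.2811245 ] [0.5342 0.2471 0.0748] [0.4847 0.2369 0.0667] [0.6094 0.2603 0.0817]
scene turq [ 317  127   84   68 214
[... 455 characters left out ...]
 0.6264532  -0.14673811]
  blob [313 181   6  26 136] [ 0.6184 -0.0145  0.2061] [ 0.611 -0.018  0.15 ] [ 0.622 -0.009  0.254]
  blob [260 223  13  25 133] [ 0.6273 -0.1544  0.2034] [ 0.612 -0.159  0.156] [ 0.641 -0.149  0.25 ]
  blob [220 256  15  23 139] [ 0.6367 -0.2524  0.2047] [ 0.631 -0.258  0.151] [ 0.639 -0.246  0.255]
  grey [356 128  38  36 258] [374.75193798 144.31007752] [0.5433 0.2462 0.0742] [0.4761 0.2339 0.066 ] [0.6129 0.2606 0.0801]
  grey [341 157  42  42 532] [359.69736842 175.35902256] [0.5892 0.151  0.0736] [0.5335 0.13   0.0665] [0.6638 0.1766 0.0794]
  grey [315 219   4   4  16] [316.5 220.5] [ 0.6183 -0.0144  0.0749] [ 0.6147 -0.0176  0.0669] [ 0.6208 -0.0109  0.0829]
```

View pics/top_c.png

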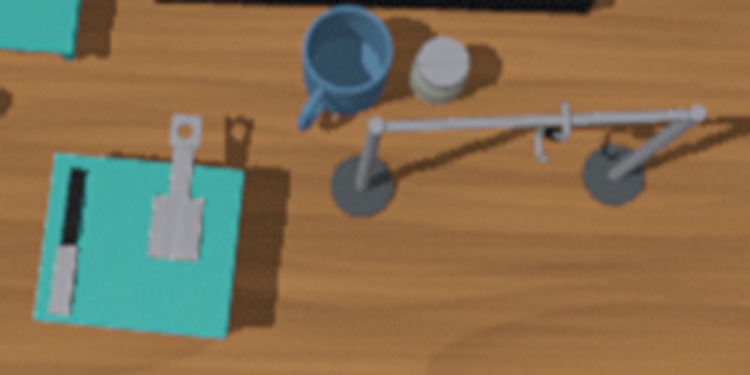

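View pics/scene_c.png

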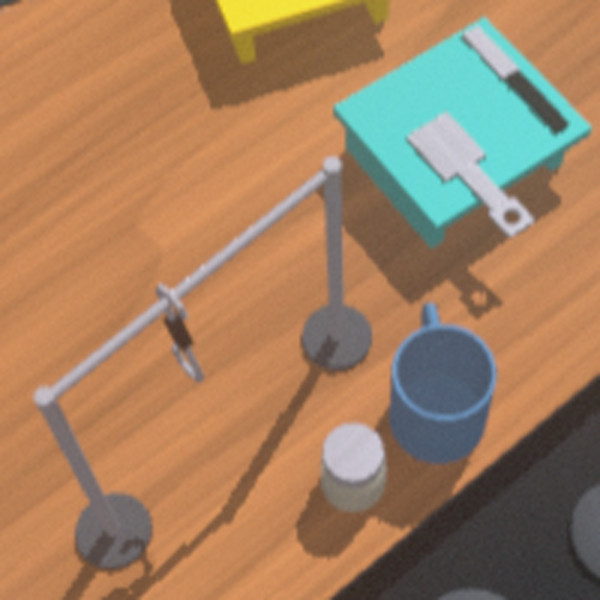

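The crops confirm the large turquoise riser, with the spatula hole at top px (276.7,183.3) and scene px (376,192). The mug's handle is near the hole at top px (317,180), and the hook lies over the bar at scene px ~(262,222). I'll triangulate the hole and fit the hook, bar and mug while testing the row format with a tiny harmless row.

Run:
```python
from h import *
H={"top":(276.7,183.3),"scene":(376,192)}
rs=[]
for n in H:
    f=np.load(n+".npy",allow_pickle=True).item(); W,p=cloud(f)
    o,d=ray(f,p,*[round(a) for a in H[n]])
    u,v=H[n]; fr=np.array([u-round(u),v-round(v)])/f["fx"]; d=d+np.array([*fr,0])@f["R"]
    rs.append((o,d/np.linalg.norm(d))); print(n,"hole@.072",(o+d*(.072-o[2])/d[2]).round(4))
    hsv=cv2.cvtColor(f["color"],cv2.COLOR_RGB2HSV)
    g=(hsv[...,1]<60)&(abs(W[...,2]-.074)<.007)&(W[...,0]>.5)&(W[...,0]<.7)&(W[...,1]>.11)&(W[...,1]<.19)
    P=W[g]; r=cv2.minAreaRect(P[:,:2].astype(np.float32)); print("spat",np.round(cv2.boxPoints(r),4).tolist())
    hd=P[P[:,0]>.592]; print("handle line",cv2.fitLine(hd[:,:2].astype(np.float32),cv2.DIST_L2,0,.01,.01).ravel(), cv2.fitLine(P[:,:2].astype(np.float32),cv2.DIST_L2,0,.01,.01).ravel())
    b=(abs(hsv[...,0].astype(int)-107)<8)&(hsv[...,1]>100)&(W[...,2]>.04)&(W[...,2]<.12)&(W[...,0]>.5)&(W[...,1]<.2)&(W[...,1]>-.05)
    P=W[b]; print("mug",P.min(0).round(3),P.max(0).round(3), np.median(P[P[:,2]>.085],0).round(3))
    hk=(W[...,2]>.15)&(W[...,2]<.258)&(W[...,0]>.6)&(W[...,0]<.65)&(abs(W[...,1]+.154)<.02)
    for z in np.arange(.15,.26,.015):
        q=W[hk&(abs(W[...,2]-z)<.0075)]; 
        if len(q): print("  hook z",q.mean(0).round(4),len(q))
    q=W[(W[...,2]>.276)&(W[...,0]>.6)&(W[...,0]<.65)&(abs(W[...,1]+.154)<.03)]; print("top pts",q.round(4).tolist()[:12])
    bar=W[(W[...,2]>.262)&(W[...,2]<.28)&(W[...,0]>.59)&(W[...,0]<.66)&(W[...,1]>-.24)&(W[...,1]<-.02)&(abs(W[...,1]+.154)>.015)]
    a=np.polyfit(bar[:,1],bar[:,0],1); print("bar slope",a,"x at -.154",np.polyval(a,-.154),"z",np.median(bar[:,2]))
```

```text
top hole@.072 [0.65   0.1467 0.072 ]
spat [[0.5315999984741211, 0.17509999871253967], [0.5361999869346619, 0.1168999969959259], [0.6665999889373779, 0.12729999423027039], [0.661899983882904, 0.18549999594688416]]
handle line [ 0.99761736 -0.06898992  0.6291945   0.14820951] [ 0.99805105 -0.06240325  0.5864013   0.15082105]
mug [ 0.661 -0.032  0.04 ] [0.965 0.044 0.099] [0.709 0.005 0.094]
  hook z [ 0.6278 -0.1564  0.157 ] 1
  hook z [ 0.6273 -0.1539  0.1631] 20
  hook z [ 0.6211 -0.1543  0.1798] 6
  hook z [ 0.634  -0.1524  0.1933] 2
  hook z [ 0.6246 -0.1504  0.2257] 9
  hook z [ 0.6206 -0.1542  0.2365] 12
  hook z [ 0.617  -0.1531  0.2518] 2
top pts [[0.6331, -0.1528, 0.2778], [0.6265, -0.1529, 0.2768], [0.6266, -0.1552, 0.2767], [0.624, -0.1526, 0.2782], [0.624, -0.1548, 0.2784], [0.6244, -0.1573, 0.2769], [0.6214, -0.124, 0.276], [0.6215, -0.1306, 0.2764], [0.6219, -0.1528, 0.2773], [0.6216, -0.1547, 0.279], [0.622, -0.1572, 0.2774], [0.6197, -0.1572, 0.2775]]
bar slope [-0.05424333  0.61582644] x at -.154 0.6241799090579955 z 0.2732811773103821
scene hole@.072 [0.6511 0.1499 0.
[... 383 characters left out ...]
 -0.1532  0.1568] 7
  hook z [ 0.6255 -0.1547  0.163 ] 21
  hook z [ 0.6302 -0.154   0.1784] 18
  hook z [ 0.634  -0.1535  0.1957] 10
  hook z [ 0.6309 -0.1545  0.2118] 20
  hook z [ 0.627  -0.1547  0.2255] 34
  hook z [ 0.6224 -0.1545  0.2366] 22
  hook z [ 0.6215 -0.1543  0.2497] 1
top pts [[0.6268, -0.1283, 0.276], [0.6187, -0.1552, 0.2767], [0.6198, -0.1538, 0.2766], [0.6222, -0.1553, 0.2779], [0.6242, -0.1522, 0.2771], [0.6235, -0.1563, 0.277], [0.6245, -0.1548, 0.2765], [0.6264, -0.1536, 0.278], [0.6274, -0.1521, 0.2775], [0.6281, -0.1549, 0.2781], [0.6293, -0.1534, 0.278], [0.6293, -0.1559, 0.277]]
bar slope [-0.0757747   0.61477371] x at -.154 0.6264430169504335 z 0.27240219953867656
```

Emit:
play_rows(
  steps=[
    [[0,0,-0.3],[0,0.1,0],-1],
  ],
)

```text
invalid input at $.steps[0][1]: expected a number
```

Emit:
play_rows(
  steps=[
    [[0,0,-1],0.6,-1],
    [[0,0,-1],0.6,-1],
    [[0,0,-1],0.6,-1],
    [[0,0,-1],0.6,-1],
    [[0,0,-1],0.6,-1],
  ],
)

```text
time: 0.52
tool_pos: [0.2322, -0.5799, 0.3825]
orientation: [-3.141, 0.0, 0.064]
wrist_force: [0.1, 0.2, 0.7]
grip_width: 0.0856
finger_force: 0.0
```

Emit:
play_rows(
  steps=[
    [[0,0,-1],0,-1],
    [[0,0,-1],0,-1],
    [[0,0,-1],0,-1],
    [[0,0,-1],0,-1],
    [[0,-1,0],0,-1],
  ],
)

```text
time: 0.93
tool_pos: [0.2305, -0.5541, 0.5058]
orientation: [3.135, -0.002, 0.065]
wrist_force: [0.2, 0.1, 0.2]
grip_width: 0.0852
finger_force: 0.0
```

Emit:
play_rows(
  steps=[
    [[0.6,-1,0],0,-1],
    [[0.6,-1,0],0,-1],
    [[0.6,-1,0],0,-1],
    [[0.6,-1,0],0,-1],
    [[0.6,-1,0],0,-1],
  ],
)

```text
time: 1.35
tool_pos: [0.3105, -0.3929, 0.5011]
orientation: [-3.141, 0.0, 0.067]
wrist_force: [0.8, -0.6, 0.2]
grip_width: 0.0852
finger_force: 0.0
```

Emit:
play_rows(
  steps=[
    [[0.6,-1,0],0,-1],
    [[0.6,-1,0],0,-1],
    [[0.6,-1,0],0,-1],
    [[0.6,-1,0],0,-1],
    [[0.6,-1,0],0,-1],
  ],
)

```text
time: 1.77
tool_pos: [0.3902, -0.2372, 0.5012]
orientation: [3.142, 0.0, 0.067]
wrist_force: [0.0, 0.8, 0.6]
grip_width: 0.0855
finger_force: 0.0
```

Emit:
play_rows(
  steps=[
    [[0.6,-1,0],0,-1],
    [[0.6,-1,0],0,-1],
    [[0.6,-1,0],0,-1],
    [[0.6,-1,0],0,-1],
    [[0.6,-1,0],0,-1],
  ],
)

```text
time: 2.18
tool_pos: [0.47, -0.0816, 0.5012]
orientation: [3.142, 0.0, 0.067]
wrist_force: [0.1, -0.6, 0.6]
grip_width: 0.0856
finger_force: 0.0
```

Emit:
play_rows(
  steps=[
    [[0.6,-0.8,0],0,-1],
    [[0.6,-0.8,0],0,-1],
    [[0.6,-0.8,0],0,-1],
    [[0.6,-0.7,0],0,-1],
    [[0.3,0,0],0,-1],
  ],
)

```text
time: 2.6
tool_pos: [0.5452, 0.0194, 0.5008]
orientation: [-3.14, 0.001, 0.072]
wrist_force: [0.4, 0.0, -0.2]
grip_width: 0.0852
finger_force: 0.0
```

Emit:
play_rows(
  steps=[
    [[0.5,0,-1],0,-1],
    [[0.5,0,-1],0,-1],
    [[0.5,0,-1],0,-1],
    [[0.5,0,-1],0,-1],
    [[0.5,0,-1],0,-1],
  ],
)

```text
time: 3.02
tool_pos: [0.6097, 0.0187, 0.6242]
orientation: [-3.135, 0.006, 0.067]
wrist_force: [0.2, 1.3, -0.9]
grip_width: 0.0853
finger_force: 0.0
```

Emit:
play_rows(
  steps=[
    [[0.5,-0.7,-1],0,-1],
    [[0.5,0,-1],0,-1],
    [[0.5,0,-1],0,-1],
    [[0.5,0,-1],0,-1],
    [[0.5,0,-1],0,-1],
  ],
)

```text
time: 3.43
tool_pos: [0.6361, 0.0176, 0.6511]
orientation: [-3.13, -0.034, 0.053]
wrist_force: [-0.3, 0.3, 1.0]
grip_width: 0.0858
finger_force: 0.0
```

```bash
python3 -c "
from h import *
o=get_obs();print(o['joint_positions'].round(3),o['tool_pos'],o['orientation'])"
```

```text
[-0.156  0.425  0.182  0.684 -0.098  2.004 -1.552] [0.6361172  0.01758136 0.65107052] [-3.12986951 -0.0337189   0.05297323]
```

Emit:
play_rows(
  steps=[
    [[0.6,0,-1],0,-1],
    [[0.6,0,-1],0,-1],
    [[0.6,0,-1],0,-1],
    [[0.6,0,-1],0,-1],
    [[0.6,0,-1],0,-1],
  ],
)

```text
time: 3.85
tool_pos: [0.6633, 0.0198, 0.7013]
orientation: [-3.13, -0.169, 0.053]
wrist_force: [-0.1, -0.4, -0.5]
grip_width: 0.0852
finger_force: 0.0
```

```bash
python3 -c "
from h import *
o=get_obs();print(o['joint_positions'].round(3),o['tool_pos'],o['orientation'])"
```

```text
[-0.144  0.465  0.192  0.509 -0.121  2.003 -1.556] [0.66328705 0.01983177 0.70133303] [-3.13004883 -0.16943753  0.05266155]
```

Emit:
play_rows(
  steps=[
    [[0.7,0,-1],0,-1],
    [[0.7,0,-1],0,-1],
    [[0.7,0,-1],0,-1],
    [[0.7,0,-1],0,-1],
    [[0.7,0,-1],0,-1],
  ],
)

```text
time: 4.27
tool_pos: [0.6747, 0.021, 0.7562]
orientation: [-3.132, -0.306, 0.051]
wrist_force: [-0.3, 0.4, -0.4]
grip_width: 0.0855
finger_force: 0.0
```

Emit:
play_rows(
  steps=[
    [[0.8,0,-1],0,-1],
    [[0.8,0,-1],0,-1],
    [[0.8,0,-1],0,-1],
    [[0.8,0,-1],0,-1],
    [[0.8,0,-1],0,-1],
  ],
)

```text
time: 4.68
tool_pos: [0.6691, 0.0215, 0.8147]
orientation: [-3.133, -0.442, 0.05]
wrist_force: [-0.2, 0.0, -0.3]
grip_width: 0.0853
finger_force: 0.0
```

```bash
python3 -c "
from h import *
o=get_obs();print(o['joint_positions'].round(3),o['tool_pos'],o['orientation'])"
```

```text
[-0.139  0.497  0.341  0.209 -0.269  2.003 -1.562] [0.66911251 0.0215328  0.81467473] [-3.13272402 -0.44169286  0.04974994]
```

Emit:
play_rows(
  steps=[
    [[0.3,0,-1],0,-1],
    [[0.3,0,-1],0,-1],
    [[0.3,0,-1],0,-1],
    [[0.3,0,-1],0,-1],
    [[0.3,0,-1],0,-1],
  ],
)

```text
time: 5.1
tool_pos: [0.6013, 0.0182, 0.8806]
orientation: [-3.133, -0.534, 0.049]
wrist_force: [0.3, -0.0, 0.0]
grip_width: 0.0852
finger_force: 0.0
```

```bash
python3 -c "
from h import *
o=get_obs();print(o['joint_positions'].round(3),o['tool_pos'],o['orientation'])"
```

```text
[-0.17   0.368  0.337  0.246 -0.231  2.003 -1.562] [0.6013442  0.01818919 0.88057059] [-3.13311882 -0.53351778  0.04863137]
```

Emit:
play_rows(
  steps=[
    [[0.4,0,-1],0,-1],
    [[0.4,0,-1],0,-1],
    [[0.4,0,-1],0,-1],
    [[0.4,0,-1],0,-1],
    [[0.4,0,-1],0,-1],
  ],
)

```text
time: 5.52
tool_pos: [0.5399, 0.0155, 0.9379]
orientation: [-3.134, -0.635, 0.048]
wrist_force: [-0.2, 0.7, 0.1]
grip_width: 0.0858
finger_force: 0.0
```

Emit:
play_rows(
  steps=[
    [[0.4,0,-1],0,-1],
    [[0.4,0,-1],0,-1],
    [[0.4,0,-1],0,-1],
  ],
)

```text
time: 5.77
tool_pos: [0.5002, 0.0136, 0.9693]
orientation: [-3.134, -0.695, 0.047]
wrist_force: [0.7, -0.4, -0.1]
grip_width: 0.0855
finger_force: 0.0
```

```bash
cat > g.py <<'E'
from h import *
import sys
# rows needed from current TCP to target TCP in tool axes (units of .03 m)
def go(tgt,o=None):
    o=o or get_obs(); R=Ro.from_euler('xyz',o['orientation']).as_matrix()
    return (R.T@(np.array(tgt)-o['tool_pos'])/.03).round(2), R
E
python3 -c "
from g import *
o=get_obs();print(o['joint_positions'].round(3),o['tool_pos'],o['orientation'])
d,R=go((.5,-.15,.4));print(d);print(R.round(3))"
```

```text
[-0.26   0.209  0.423  0.245 -0.224  2.003 -1.564] [0.50024769 0.01362641 0.96926735] [-3.1336039  -0.69511379  0.04707793]
[-12.36   5.56  14.36]
[[ 0.767  0.052  0.639]
 [ 0.036 -0.999  0.038]
 [ 0.64  -0.006 -0.768]]
```

Emit:
play_rows(
  steps=[
    [[-0.8,0.4,0.95],0,-1],
    [[-0.8,0.4,0.95],0,-1],
    [[-0.8,0.4,0.95],0,-1],
    [[-0.8,0.4,0.95],0,-1],
    [[-0.8,0.4,0.95],0,-1],
  ],
)

```text
time: 6.18
tool_pos: [0.5013, -0.0185, 0.8674]
orientation: [-3.118, -0.7, 0.025]
wrist_force: [1.9, -2.7, 1.5]
grip_width: 0.0853
finger_force: 0.0
```

Emit:
play_rows(
  steps=[
    [[-0.8,0.4,0.95],0,-1],
    [[-0.8,0.4,0.95],0,-1],
    [[-0.8,0.4,0.95],0,-1],
    [[-0.8,0.4,0.95],0,-1],
    [[-0.8,0.4,0.95],0,-1],
  ],
)

```text
time: 6.6
tool_pos: [0.503, -0.0753, 0.6813]
orientation: [-3.116, -0.699, 0.023]
wrist_force: [1.6, -0.1, 0.4]
grip_width: 0.0852
finger_force: 0.0
```

Emit:
play_rows(
  steps=[
    [[-0.8,0.3,0.95],0,-1],
    [[-0.8,0.3,0.95],0,-1],
    [[-0.8,0.3,0.95],0,-1],
    [[0,0,0],0,-1],
  ],
)

```text
time: 6.93
tool_pos: [0.5026, -0.101, 0.5635]
orientation: [-3.116, -0.69, 0.021]
wrist_force: [-0.1, -0.2, -0.2]
grip_width: 0.0853
finger_force: 0.0
```

```bash
python3 -c "
from g import *
o=get_obs();print(o['joint_positions'].round(3),o['tool_pos'],o['orientation'])
z=go((0,0,0))[1][:,2]; T=np.array([.6245,-.154,.221])+.019*z
print(z,T,go(T-.12*z)[0],go(T)[0])"
```

```text
[-0.419 -0.371  0.45   1.807  0.098  0.983 -1.505] [ 0.50257258 -0.10097512  0.5635104 ] [-3.11636388 -0.68955518  0.0206866 ]
[ 0.63533372  0.03837627 -0.77128356] [ 0.63657134 -0.15327085  0.20634561] [-4.16  2.14  7.95] [-4.16  2.14 11.95]
```

Emit:
play_rows(
  steps=[
    [[-0.4,0.2,0.8],-0.1,-1],
    [[-0.4,0.2,0.8],-0.1,-1],
    [[-0.4,0.2,0.8],-0.1,-1],
    [[-0.4,0.2,0.8],0,-1],
    [[-0.4,0.2,0.8],0,-1],
  ],
)

```text
time: 7.35
tool_pos: [0.5384, -0.1272, 0.4418]
orientation: [3.139, -0.701, 0.065]
wrist_force: [1.1, 0.1, -0.2]
grip_width: 0.0853
finger_force: 0.0
```

Emit:
play_rows(
  steps=[
    [[-0.4,0.2,0.8],0,-1],
    [[-0.4,0.2,0.8],0,-1],
    [[-0.4,0.2,0.8],0,-1],
    [[-0.4,0.2,0.8],0,-1],
    [[-0.4,0.2,0.5],0,-1],
  ],
)

```text
time: 7.77
tool_pos: [0.5664, -0.1557, 0.3178]
orientation: [3.137, -0.701, 0.067]
wrist_force: [1.2, 0.6, 0.1]
grip_width: 0.0857
finger_force: 0.0
```

```bash
python3 -c "
from g import *
o=get_obs();print(o['joint_positions'].round(3),o['tool_pos'],o['orientation'])
R=go((0,0,0))[1];z=R[:,2]; T=np.array([.6245,-.154,.221])+.019*z
print(R.round(3),T,go(T)[0])
f=grab_frame('wrist');cv2.imwrite('pics/w1.png',f['color'][...,::-1]);np.save('w1.npy',f)
W,p=cloud(f);m=(W[...,2]>.15)&(W[...,2]<.258)&(abs(W[...,0]-.627)<.025)&(abs(W[...,1]+.154)<.03)&(f['range_z']>0)
for z in np.arange(.16,.26,.015):
    q=W[m&(abs(W[...,2]-z)<.0075)]
    if len(q): print(z,q.mean(0).round(4),q.min(0).round(4),q.max(0).round(4),len(q))
"
```

```text
[-0.805 -0.08   1.13   2.13  -0.458  0.432 -0.8  ] [ 0.56637779 -0.15569406  0.31777449] [ 3.13678944 -0.70057691  0.06670812]
[[ 0.763  0.064  0.644]
 [ 0.051 -0.998  0.038]
 [ 0.645  0.004 -0.764]] [ 0.63672722 -0.1532746   0.20647523] [-0.6   0.05  4.35]
0.16 [ 0.6298 -0.1545  0.1602] [ 0.6159 -0.1575  0.156 ] [ 0.6381 -0.1517  0.1667] 82
0.175 [ 0.6155 -0.1558  0.1756] [ 0.6112 -0.1579  0.1681] [ 0.6373 -0.153   0.1795] 26
0.20499999999999996 [ 0.6233 -0.1551  0.2091] [ 0.623  -0.1586  0.2084] [ 0.6237 -0.1517  0.2097] 8
0.21999999999999995 [ 0.62   -0.1552  0.2208] [ 0.6193 -0.1595  0.217 ] [ 0.6212 -0.1508  0.2223] 10
0.23499999999999993 [ 0.6199 -0.1554  0.2342] [ 0.6165 -0.1603  0.2277] [ 0.6261 -0.1507  0.2423] 85
0.24999999999999992 [ 0.6151 -0.1558  0.2487] [ 0.6132 -0.1574  0.2434] [ 0.6164 -0.1539  0.2558] 9
```

View pics/w1.png

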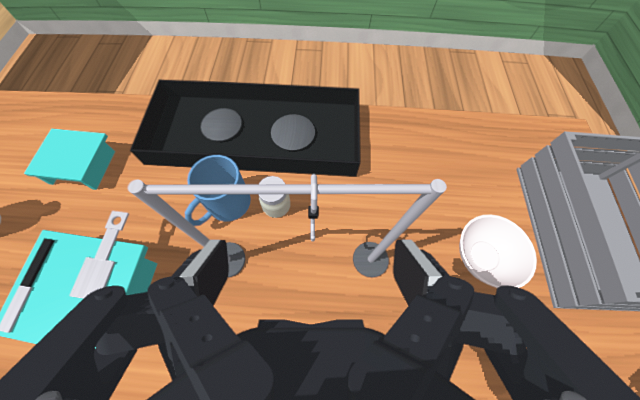

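The wrist view shows the hook at about (314,210), centred between the open fingers, with the mug and jar well beyond. The measured sleeve fits the expected pose.

Emit:
play_rows(
  steps=[
    [[-0.12,0.03,0.8],0,-1],
    [[-0.12,0.03,0.8],0,-1],
    [[-0.12,0.02,0.8],0,-1],
  ],
)

```text
time: 8.07
tool_pos: [0.5865, -0.1501, 0.2798]
orientation: [-3.131, -0.687, 0.065]
wrist_force: [0.9, 1.4, 2.3]
grip_width: 0.0854
finger_force: 0.0
```

```bash
cat > s.py <<'E'
from g import *
o=get_obs();print(o['joint_positions'].round(3),o['tool_pos'].round(4),o['orientation'].round(3))
R=go((0,0,0))[1];z=R[:,2]; T=np.array([.6245,-.1548,.221])+.019*z
print(R.round(3),'to grasp',go(T)[0])
E
python3 s.py
```

```text
[-0.733  0.145  1.158  2.13  -0.984  0.508 -0.347] [ 0.5865 -0.1501  0.2798] [-3.131 -0.687  0.065]
[[ 0.771  0.071  0.632]
 [ 0.05  -0.997  0.051]
 [ 0.634 -0.008 -0.773]] to grasp [-0.27  0.26  2.94]
```

Emit:
play_rows(
  steps=[
    [[0,0.03,0.4],0,-1],
    [[0,0.03,0.4],0,-1],
    [[0,0.03,0.4],0,-1],
    [[0,0,0],0,-1],
  ],
)

```text
time: 8.4
tool_pos: [0.6087, -0.1514, 0.2493]
orientation: [-3.132, -0.682, 0.064]
wrist_force: [-0.1, -0.2, -0.2]
grip_width: 0.0854
finger_force: 0.0
```

```bash
python3 s.py
```

```text
[-0.538  0.248  0.971  2.112 -1.169  0.514 -0.199] [ 0.6087 -0.1514  0.2493] [-3.132 -0.682  0.064]
[[ 0.774  0.07   0.629]
 [ 0.05  -0.997  0.05 ]
 [ 0.631 -0.007 -0.776]] to grasp [-0.19  0.16  1.69]
```

Emit:
play_rows(
  steps=[
    [[-0.05,0.04,0.35],0,-1],
    [[-0.05,0.04,0.35],0,-1],
    [[-0.05,0.04,0.35],0,-1],
    [[-0.03,0.03,0.3],0,-1],
    [[0,0,0],0,-1],
  ],
)

```text
time: 8.82
tool_pos: [0.6281, -0.1553, 0.2178]
orientation: [-3.132, -0.684, 0.062]
wrist_force: [-0.3, 0.1, 0.1]
grip_width: 0.0857
finger_force: 0.0
```

```bash
python3 s.py
```

```text
[-0.104  0.263  0.472  2.088 -1.181  0.393 -0.163] [ 0.6281 -0.1553  0.2178] [-3.132 -0.684  0.062]
[[ 0.773  0.068  0.63 ]
 [ 0.048 -0.998  0.049]
 [ 0.632 -0.007 -0.775]] to grasp [-0.02 -0.03  0.48]
```

Emit:
play_rows(
  steps=[
    [[0,-0.02,0.25],0,-1],
    [[0,0,0.25],0,-1],
    [[0,0,0],0,-1],
  ],
)

```text
time: 9.07
tool_pos: [0.6371, -0.1542, 0.2059]
orientation: [-3.134, -0.684, 0.063]
wrist_force: [-0.5, -0.7, -0.9]
grip_width: 0.0855
finger_force: 0.0
```

```bash
python3 s.py
```

```text
[ 0.022  0.284  0.32   2.075 -1.182  0.349 -0.156] [ 0.6371 -0.1542  0.2059] [-3.134 -0.684  0.063]
[[ 0.774  0.068  0.63 ]
 [ 0.049 -0.998  0.048]
 [ 0.632 -0.006 -0.775]] to grasp [-0.01 -0.01 -0.02]
```

Right at the grasp, so I'll close.

Emit:
play_rows(
  steps=[
    [[0,0,0],0,0.2],
    [[0,0,0],0,0.5],
    [[0,0,0],0,0.7],
    [[0,0,0],0,0.8],
    [[0,0,0],0,0.9],
  ],
  newtons=60,
)

```text
time: 9.48
tool_pos: [0.6361, -0.1544, 0.205]
orientation: [-3.134, -0.683, 0.062]
wrist_force: [0.1, 0.2, 0.1]
grip_width: 0.0254
finger_force: 0.0
```

Emit:
play_rows(
  steps=[
    [[0,0,0],0,1],
    [[0,0,0],0,1],
    [[0,0,0],0,1],
    [[0,0,0],0,1],
    [[0,0,0],0,1],
  ],
)

```text
time: 9.9
tool_pos: [0.6361, -0.1548, 0.2047]
orientation: [-3.134, -0.682, 0.061]
wrist_force: [0.1, 1.6, 1.6]
grip_width: 0.0089
finger_force: 58.4
```

```bash
python3 s.py
```

```text
[ 0.022  0.285  0.321  2.077 -1.184  0.348 -0.153] [ 0.6361 -0.1548  0.2047] [-3.134 -0.682  0.061]
[[ 0.775  0.066  0.629]
 [ 0.048 -0.998  0.046]
 [ 0.631 -0.006 -0.776]] to grasp [ 0.04 -0.03 -0.03]
```

Emit:
play_rows(
  steps=[
    [[0.1,0,-0.12],0,1],
    [[0.1,0,-0.12],0,1],
    [[0.1,0,-0.12],0,1],
    [[0.08,0,-0.1],0,1],
    [[0,0,0],0,1],
  ],
)

```text
time: 10.32
tool_pos: [0.6364, -0.1551, 0.2232]
orientation: [-3.134, -0.683, 0.062]
wrist_force: [-0.2, 0.8, -0.5]
grip_width: 0.0088
finger_force: 58.3
```

```bash
python3 s.py
```

```text
[-0.018  0.258  0.365  2.064 -1.087  0.37  -0.255] [ 0.6364 -0.1551  0.2232] [-3.134 -0.683  0.062]
[[ 0.774  0.066  0.629]
 [ 0.048 -0.998  0.046]
 [ 0.631 -0.006 -0.776]] to grasp [-0.35 -0.03  0.44]
```

Lifted 18.5 mm. Next I back away in −x by 45 mm in small steps.

Emit:
play_rows(
  steps=[
    [[-0.24,-0.03,-0.19],0,1],
    [[-0.24,-0.03,-0.19],0,1],
    [[-0.24,-0.03,-0.19],0,1],
    [[-0.24,-0.03,-0.19],0,1],
    [[-0.24,-0.03,-0.19],0,1],
  ],
)

```text
time: 10.73
tool_pos: [0.5888, -0.1535, 0.2219]
orientation: [-3.134, -0.682, 0.061]
wrist_force: [-0.1, -0.4, -0.6]
grip_width: 0.0091
finger_force: 58.3
```

```bash
python3 s.py; python3 -c "
from h import *
a=[]
for n,(u,v) in (('scene',(200,150)),('top',(340,130))):
    f=grab_frame(n); a.append(cv2.resize(f['color'][v:v+150,u:u+150],None,fx=2.6,fy=2.6,interpolation=cv2.INTER_CUBIC))
cv2.imwrite('pics/lift.png',np.hstack(a)[...,::-1])"
```

```text
[ 0.008  0.178  0.354  2.163 -1.106  0.354 -0.197] [ 0.5888 -0.1535  0.2219] [-3.134 -0.682  0.061]
[[ 0.775  0.066  0.629]
 [ 0.047 -0.998  0.046]
 [ 0.63  -0.006 -0.776]] to grasp [0.9  0.12 1.4 ]
```

View pics/lift.png

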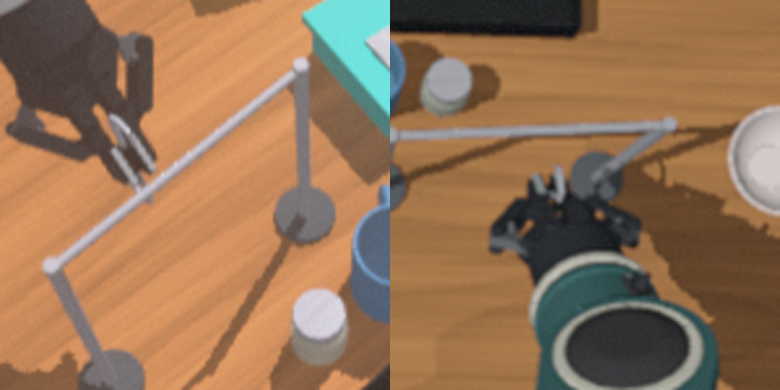

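The hook is held between the fingers and is fully clear of the bar on its near side. The left panel shows the arch at about (122,130). Now up and over towards the spatula.

Emit:
play_rows(
  steps=[
    [[0.3,-0.7,-0.3],0,1],
    [[0.3,-0.7,-0.3],0,1],
    [[0.3,-0.7,-0.3],0,1],
    [[0.3,-0.7,-0.3],0,1],
    [[0.3,-0.7,-0.3],0,1],
  ],
)

```text
time: 11.25
tool_pos: [0.5898, -0.0555, 0.2817]
orientation: [-3.133, -0.682, 0.062]
wrist_force: [0.8, -0.6, -0.6]
grip_width: 0.0089
finger_force: 58.5
```

```bash
python3 s.py
```

```text
[-0.334  0.024  0.442  2.161 -0.415  0.308 -1.047] [ 0.5898 -0.0555  0.2817] [-3.133 -0.682  0.062]
[[ 0.775  0.067  0.629]
 [ 0.048 -0.998  0.047]
 [ 0.63  -0.006 -0.776]] to grasp [-0.54  3.39  2.77]
```

Emit:
play_rows(
  steps=[
    [[0.3,-0.8,0.2],0,1],
    [[0.3,-0.8,0.2],0,1],
    [[0.4,-0.8,0.3],0,1],
    [[0.4,-0.8,0.3],0,1],
    [[0.4,-0.8,0.4],0,1],
  ],
)

```text
time: 11.67
tool_pos: [0.6505, 0.0692, 0.2836]
orientation: [-3.133, -0.682, 0.061]
wrist_force: [-0.3, 0.0, -0.1]
grip_width: 0.0091
finger_force: 58.8
```

Emit:
play_rows(
  steps=[
    [[0.5,-0.8,0.4],0,1],
    [[0.5,-0.8,0.4],0,1],
    [[0.6,-0.7,0.5],0,1],
    [[0,0,0],0,1],
  ],
)

```text
time: 12.0
tool_pos: [0.7091, 0.147, 0.2829]
orientation: [-3.134, -0.682, 0.068]
wrist_force: [-0.5, 0.1, -2.5]
grip_width: 0.0086
finger_force: 58.8
```

```bash
cat > t.py <<'E'
from g import *
# current hook estimate and the rows to bring hook origin to given points
o=get_obs();R=go((0,0,0))[1];off=np.array([-.0106,0,.0163])
print(o['joint_positions'].round(3),o['tool_pos'].round(4),'hook',(o['tool_pos']+off).round(4))
print(R.round(3))
E
python3 t.py
```

```text
[-0.677  0.288  0.441  1.876  0.038  0.335 -1.825] [0.7091 0.147  0.2829] hook [0.6985 0.147  0.2992]
[[ 0.775  0.073  0.628]
 [ 0.053 -0.997  0.051]
 [ 0.63  -0.006 -0.777]]
```

Emit:
play_rows(
  steps=[
    [[-0.5,0,0.62],0,1],
    [[-0.5,0,0.62],0,1],
    [[-0.5,0,0.62],0,1],
    [[-0.5,0,0.62],0,1],
    [[-0.5,0,0.62],0,1],
  ],
)

```text
time: 12.42
tool_pos: [0.7048, 0.1388, 0.1915]
orientation: [3.136, -0.663, 0.066]
wrist_force: [0.5, -0.4, -0.5]
grip_width: 0.0091
finger_force: 58.8
```

Emit:
play_rows(
  steps=[
    [[-0.5,0,0.62],0,1],
    [[-0.5,0,0.62],0,1],
    [[-0.5,0,0.62],0,1],
    [[0,0,0],0,1],
    [[0,0,0],0,1],
  ],
)

```text
time: 12.83
tool_pos: [0.7039, 0.135, 0.1545]
orientation: [3.126, -0.655, 0.068]
wrist_force: [-0.2, -0.7, 0.2]
grip_width: 0.0092
finger_force: 58.9
```

```bash
python3 t.py; python3 -c "
from h import *
a=[]
for n,(u,v) in (('scene',(325,125)),('wrist',(245,80))):
    f=grab_frame(n); np.save('i_'+n+'.npy',f,allow_pickle=True); a.append(cv2.resize(f['color'][v:v+130,u:u+130],None,fx=3,fy=3,interpolation=cv2.INTER_CUBIC))
cv2.imwrite('pics/ins.png',np.hstack(a)[...,::-1])"
```

```text
[-0.294  0.437 -0.006  1.959  0.982  0.19  -2.728] [0.7039 0.135  0.1545] hook [0.6933 0.135  0.1708]
[[ 0.791  0.058  0.608]
 [ 0.054 -0.998  0.025]
 [ 0.609  0.013 -0.793]]
```

View pics/ins.png

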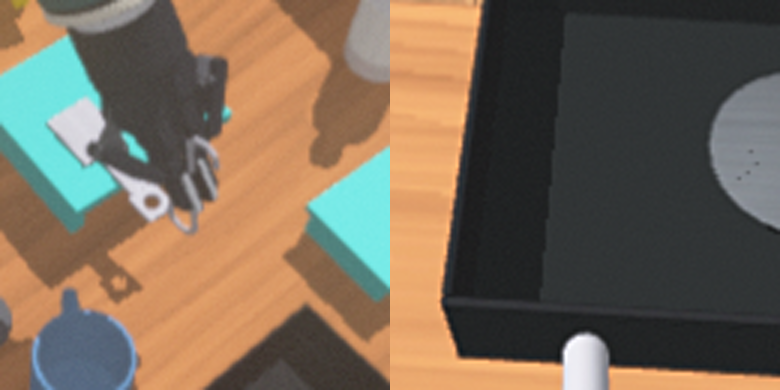

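```bash
cat > kin.py <<'E'
from h import *
from scipy.optimize import least_squares
D=[([1.149,.417,-.01,1.614,.005,1.111,-.053],[.2322,-.57997,.2307],[-3.1405,0,.3808]),
([-.156,.425,.182,.684,-.098,2.004,-1.552],[.6361,.0176,.6511],[-3.130,-.0337,.053]),
([-.144,.465,.192,.509,-.121,2.003,-1.556],[.6633,.0198,.7013],[-3.130,-.1694,.0527]),
([-.139,.497,.341,.209,-.269,2.003,-1.562],[.6691,.0215,.8147],[-3.1327,-.4417,.0497]),
([-.26,.209,.423,.245,-.224,2.003,-1.564],[.50025,.01363,.96927],[-3.1336,-.6951,.0471]),
([-.419,-.371,.45,1.807,.098,.983,-1.505],[.50257,-.10098,.56351],[-3.1164,-.6896,.0207]),
([-.805,-.08,1.13,2.13,-.458,.432,-.8],[.56638,-.1557,.31777],[3.1368,-.7006,.0667]),
([-.733,.145,1.158,2.13,-.984,.508,-.347],[.5865,-.1501,.2798],[-3.131,-.687,.065]),
([-.104,.263,.472,2.088,-1.181,.393,-.163],[.6281,-.1553,.2178],[-3.132,-.684,.062]),
([.022,.285,.321,2.077,-1.184,.348,-.153],[.6361,-.1548,.2047],[-3.134,-.682,.061]),
([-.334,.024,.442,2.161,-.415,.308,-1.047],[.5898,-.0555,.2817],[-3.133,-.682,.062]),
([-.677,.288,.441,1.876,.038,.335,-1.825],[.7091,.147,.2829],[-3.134,-.682,.068]),
([-.294,.437,-.006,1.959,.982,.19,-2.728],[.7039,.135,.1545],[3.126,-.655,.068])]
AX='zyzyzyz'
def fk(q,x,s):
    R=np.eye(3); p=np.array([0,0,x[0]])
    offs=x[3:].reshape(2,-1)
    L=[0,0,x[1],0,x[2],0,0]
    c=[offs[0,0],0,0,0,0,0,offs[0,1]]
    for i in range(7):
        a=s[i]*q[i]+c[i]
        R=R@Ro.from_euler(AX[i],a).as_matrix()
        if i==2: p=p+R@[offs[1,0],0,x[1]]
        if i==3: p=p+R@[offs[1,1],0,0]
        if i==4: p=p+R@[0,0,x[2]]
        if i==5: p=p+R@[offs[1,2],0,0]
    return R,p+R@[0,0,offs[0,2]]
E
python3 - <<'E'
from kin import *
import itertools
best=None
for s1,s3,s5,s7 in itertools.product([1,-1],repeat=4):
    s=[s1,1,s3,1,s5,1,s7]
    def res(x):
        r=[]
        for q,p,e in D:
            R,P=fk(q,x,s); Rm=Ro.from_euler('xyz',e).as_matrix()
            r+=list((P-p)*5)+list(Ro.from_matrix(R.T@Rm).as_rotvec())
        return r
    for c1 in (0,1.57,-1.57,3.14):
      for c7 in (0,1.57,-1.57,3.14):
        S=least_squares(res,[.34,.4,.4,c1,c7,.25,0,0,0],max_nfev=60)
        if best is None or S.cost<best[0]: best=(S.cost,s,S.x)
print(best)
np.save('kin.npy',np.array([best[1]+[0]*2,best[2]],dtype=float))
for q,p,e in D: print((fk(q,best[2],best[1])[1]-p).round(4))
E
```

```text
(np.float64(0.007600489426542858), [-1, 1, -1, 1, -1, 1, -1], array([ 3.00066474e-01,  4.93386129e-01,  4.71315085e-01, -4.41172116e-02,
        1.53404875e+00,  3.11764730e-01,  1.71396224e-03, -1.73123230e-03,
       -4.77759625e-04]))
[0.0025 0.0009 0.0002]
[-0.0013  0.0021 -0.0002]
[-0.001   0.0013  0.    ]
[ 0.0015  0.0001 -0.0009]
[0.0022 0.0079 0.0004]
[-0.0009  0.0081  0.0052]
[-0.0047 -0.0005  0.0019]
[-0.0039 -0.0034 -0.0016]
[ 0.0022 -0.0004 -0.0017]
[ 0.0034 -0.0004 -0.0016]
[0.0022 0.003  0.0007]
[-0.0018 -0.0042 -0.002 ]
[ 0.0004 -0.001  -0.0004]
```

The scene panel shows the hook at crop (190,200), just beyond the spatula's hole at (150,200), and still too high. Joint 6 is at its limit there, so the tilt has to ease a little on the way down. I'll track the hook's points with the actual tool orientation.

```bash
cat > t.py <<'E'
from g import *
R0=Ro.from_euler('xyz',[-3.134,-.682,.061]).as_matrix(); p0=np.array([.6361,-.1548,.2047])
Hr=R0.T@Ro.from_euler('z',.065).as_matrix(); ho=R0.T@(np.array([.6255,-.155,.2205])-p0)
o=get_obs();R=Ro.from_euler('xyz',o['orientation']).as_matrix();p=o['tool_pos']
pt=lambda x,z:(p+R@(ho+Hr@[x/1e3,0,z/1e3]))
print('t',round(o['time'],2),'q',o['joint_positions'].round(3),'tcp',p.round(4),'rpy',o['orientation'].round(3),'F',o['wrist_force'].round(1))
for n,a in dict(org=(0,0),top=(0,56),bend=(0,-65),tip=(-13,-41.5),atip=(13,40.5),shank=(13,-52)).items(): print(n,pt(*a).round(4))
print('hook tilt deg',np.degrees(Ro.from_matrix(R@Hr).as_euler('xyz')).round(1)); print(R.round(3))
def need(name,x,z,tgt): print(name,'need',(R.T@(np.array(tgt)-pt(x,z))/.03).round(2))
E
python3 t.py
```

```text
t 12.93 q [-0.296  0.435 -0.004  1.959  0.981  0.19  -2.728] tcp [0.7043 0.1355 0.1558] rpy [ 3.126 -0.657  0.068] F [-0.3  0.5 -0.5]
org [0.6941 0.1357 0.1719]
top [0.6955 0.1368 0.2279]
bend [0.6926 0.1345 0.1069]
tip [0.6802 0.1342 0.1307]
atip [0.7081 0.1373 0.212 ]
shank [0.7058 0.1355 0.1196]
hook tilt deg [-1.   1.5  3.3]
[[ 0.79   0.058  0.61 ]
 [ 0.054 -0.998  0.026]
 [ 0.61   0.012 -0.792]]
```

Emit:
play_rows(
  steps=[
    [[-0.4,-0.2,0.55],0,1],
    [[-0.4,-0.1,0.55],0,1],
    [[-0.4,-0.1,0.55],0,1],
  ],
)

```text
time: 13.18
tool_pos: [0.7137, 0.1492, 0.1114]
orientation: [3.119, -0.619, 0.074]
wrist_force: [-0.1, 1.5, -0.8]
grip_width: 0.0089
finger_force: 58.9
```

```bash
python3 t.py
```

```text
t 13.18 q [-0.311  0.526 -0.006  1.921  1.057  0.189 -2.818] tcp [0.7137 0.1492 0.1114] rpy [ 3.119 -0.619  0.074] F [-0.1  1.5 -0.8]
org [0.7041 0.1495 0.1279]
top [0.7075 0.151  0.1837]
bend [0.7001 0.1477 0.063 ]
tip [0.6886 0.1476 0.0873]
atip [0.7195 0.1514 0.1675]
shank [0.7138 0.1488 0.0752]
hook tilt deg [-1.4  3.6  3.4]
[[ 0.812  0.061  0.58 ]
 [ 0.06  -0.998  0.02 ]
 [ 0.58   0.018 -0.814]]
```

Emit:
play_rows(
  steps=[
    [[-0.25,0,0.35],0,1],
    [[-0.25,0,0.35],0,1],
  ],
)

```text
time: 13.35
tool_pos: [0.718, 0.1493, 0.0926]
orientation: [3.116, -0.6, 0.075]
wrist_force: [-0.8, 0.6, -0.5]
grip_width: 0.009
finger_force: 58.9
```

```bash
python3 t.py
```

```text
t 13.35 q [-0.302  0.564 -0.014  1.902  1.062  0.189 -2.82 ] tcp [0.718  0.1493 0.0926] rpy [ 3.116 -0.6    0.075] F [-0.8  0.6 -0.5]
org [0.7087 0.1497 0.1092]
top [0.7132 0.1514 0.165 ]
bend [0.7035 0.1476 0.0445]
tip [0.6924 0.1476 0.0689]
atip [0.7249 0.1517 0.1485]
shank [0.7175 0.1488 0.0564]
hook tilt deg [-1.5  4.7  3.3]
[[ 0.823  0.061  0.565]
 [ 0.062 -0.998  0.017]
 [ 0.565  0.021 -0.825]]
```

Emit:
play_rows(
  steps=[
    [[-0.2,0,0.3],0,1],
    [[-0.25,-0.02,-0.12],0,1],
    [[-0.25,-0.02,-0.12],0,1],
  ],
)

```text
time: 13.6
tool_pos: [0.705, 0.149, 0.086]
orientation: [3.114, -0.583, 0.075]
wrist_force: [0.6, -1.2, 0.6]
grip_width: 0.009
finger_force: 58.9
```

```bash
python3 t.py
```

```text
t 13.6 q [-0.313  0.559 -0.008  1.924  1.056  0.189 -2.823] tcp [0.705 0.149 0.086] rpy [ 3.114 -0.583  0.075] F [ 0.6 -1.2  0.6]
org [0.696  0.1494 0.1027]
top [0.7014 0.1514 0.1584]
bend [0.6897 0.1472 0.0381]
tip [0.6791 0.1472 0.0627]
atip [0.7128 0.1516 0.1417]
shank [0.7039 0.1484 0.0497]
hook tilt deg [-1.7  5.6  3.3]
[[ 0.832  0.06   0.551]
 [ 0.063 -0.998  0.014]
 [ 0.551  0.023 -0.834]]
```

Emit:
play_rows(
  steps=[
    [[-0.2,-0.03,-0.13],0,1],
    [[-0.2,-0.03,-0.13],0,1],
    [[0,0,0],0,1],
  ],
)

```text
time: 13.85
tool_pos: [0.6915, 0.1513, 0.0896]
orientation: [3.113, -0.578, 0.077]
wrist_force: [-0.0, -0.3, 0.1]
grip_width: 0.0089
finger_force: 58.9
```

```bash
python3 t.py; python3 -c "
from h import *
for n in ('scene','top'):
    f=grab_frame(n); np.save('j_'+n+'.npy',f,allow_pickle=True); W,p=cloud(f)
    m=(W[...,0]>.63)&(W[...,0]<.74)&(abs(W[...,1]-.148)<.012)&(W[...,2]>.025)&(W[...,2]<.12)&(f['range_z']>0)
    q=W[m];i=np.argsort(q[:,2])[::max(1,len(q)//28)];print(n,len(q));print(q[i].round(3).tolist())
"
```

```text
t 13.85 q [-0.333  0.537  0.003  1.951  1.045  0.189 -2.823] tcp [0.6915 0.1513 0.0896] rpy [ 3.113 -0.578  0.077] F [-0.  -0.3  0.1]
org [0.6826 0.1517 0.1064]
top [0.6882 0.1537 0.162 ]
bend [0.676  0.1494 0.0417]
tip [0.6655 0.1495 0.0664]
atip [0.6996 0.1539 0.1453]
shank [0.6902 0.1506 0.0533]
hook tilt deg [-1.7  5.9  3.4]
[[ 0.835  0.062  0.547]
 [ 0.065 -0.998  0.014]
 [ 0.547  0.024 -0.837]]
scene 173
[[0.676, 0.148, 0.041], [0.685, 0.152, 0.044], [0.676, 0.147, 0.047], [0.669, 0.149, 0.052], [0.663, 0.147, 0.056], [0.665, 0.149, 0.062], [0.689, 0.148, 0.07], [0.644, 0.137, 0.072], [0.656, 0.142, 0.073], [0.663, 0.149, 0.074], [0.654, 0.137, 0.075], [0.658, 0.136, 0.076], [0.699, 0.142, 0.091], [0.69, 0.157, 0.092], [0.692, 0.141, 0.098], [0.696, 0.14, 0.099], [0.695, 0.147, 0.101], [0.695, 0.14, 0.102], [0.695, 0.147, 0.104], [0.688, 0.143, 0.105], [0.686, 0.138, 0.108], [0.693, 0.157, 0.11], [0.689, 0.148, 0.111], [0.692, 0.158, 0.112], [0.683, 0.143, 0.113], [0.686, 0.143, 0.116], [0.682, 0.141, 0.118], [0.683, 0.142, 0.119], [0.685, 0.147, 0.119]]
top 18
[[0.698, 0.14, 0.094], [0.696, 0.156, 0.098], [0.691, 0.155, 0.099], [0.693, 0.156, 0.1], [0.694, 0.137, 0.1], [0.693, 0.14, 0.102], [0.695, 0.142, 0.103], [0.695, 0.145, 0.105], [0.689, 0.136, 0.106], [0.691, 0.144, 0.108], [0.689, 0.139, 0.108], [0.691, 0.141, 0.109], [0.691, 0.147, 0.11], [0.687, 0.141, 0.117], [0.678, 0.156, 0.117], [0.683, 0.158, 0.118], [0.686, 0.143, 0.118], [0.683, 0.151, 0.12]]
```

Emit:
play_rows(
  steps=[
    [[-0.12,0.02,0.12],0,1],
    [[-0.2,0.03,-0.05],0,1],
    [[-0.2,0.03,-0.05],0,1],
    [[0,0,0],0,1],
  ],
)

```text
time: 14.28
tool_pos: [0.6821, 0.1475, 0.0844]
orientation: [3.111, -0.565, 0.078]
wrist_force: [0.2, -0.7, -0.1]
grip_width: 0.0091
finger_force: 58.9
```

```bash
python3 t.py
```

```text
t 14.28 q [-3.300e-01  5.340e-01  1.000e-03  1.968e+00  1.046e+00  1.890e-01
 -2.823e+00] tcp [0.6821 0.1475 0.0844] rpy [ 3.111 -0.565  0.078] F [ 0.2 -0.7 -0.1]
org [0.6733 0.148  0.1014]
top [0.6797 0.1502 0.1569]
bend [0.6659 0.1455 0.0368]
tip [0.6557 0.1456 0.0617]
atip [0.6909 0.1503 0.14  ]
shank [0.6803 0.1467 0.0482]
hook tilt deg [-1.9  6.7  3.3]
[[ 0.842  0.061  0.536]
 [ 0.065 -0.998  0.011]
 [ 0.535  0.026 -0.844]]
```

Emit:
play_rows(
  steps=[
    [[-0.16,-0.1,-0.07],0,1],
    [[0,0,0],0,1],
  ],
)

```text
time: 14.45
tool_pos: [0.6776, 0.1514, 0.0851]
orientation: [3.111, -0.563, 0.078]
wrist_force: [-0.3, 1.0, 0.1]
grip_width: 0.009
finger_force: 58.9
```

```bash
python3 t.py|head -6; python3 -c "
from h import *
f=grab_frame('scene'); np.save('k_scene.npy',f,allow_pickle=True); W,p=cloud(f)
m=(W[...,0]>.63)&(W[...,0]<.74)&(abs(W[...,1]-.148)<.012)&(W[...,2]>.025)&(W[...,2]<.067)&(f['range_z']>0)
q=W[m];i=np.argsort(q[:,2]);print(q[i].round(3).tolist()[::2])
cv2.imwrite('pics/ins2.png',cv2.resize(f['color'][160:225,335:415],None,fx=7,fy=7,interpolation=cv2.INTER_CUBIC)[...,::-1])"
```

```text
t 14.45 q [-0.347  0.528  0.011  1.975  1.036  0.189 -2.824] tcp [0.6776 0.1514 0.0851] rpy [ 3.111 -0.563  0.078] F [-0.3  1.   0.1]
org [0.6689 0.1519 0.102 ]
top [0.6754 0.1541 0.1576]
bend [0.6613 0.1494 0.0375]
tip [0.6512 0.1495 0.0624]
atip [0.6865 0.1542 0.1407]
[[0.66, 0.15, 0.038], [0.664, 0.149, 0.04], [0.666, 0.15, 0.041], [0.657, 0.148, 0.042], [0.659, 0.15, 0.042], [0.658, 0.151, 0.044], [0.654, 0.151, 0.044], [0.657, 0.148, 0.047], [0.678, 0.148, 0.051], [0.676, 0.153, 0.052], [0.674, 0.152, 0.055], [0.676, 0.152, 0.063], [0.673, 0.151, 0.065]]
```

View pics/ins2.png

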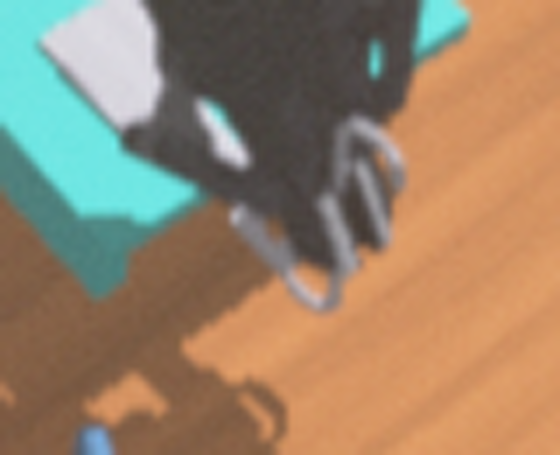

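The picture shows the lower bend at crop (310,290) and the wire running under the handle's end at (240,215). The hook and the hole agree to about 1 mm in this camera, so I lift gently.

Emit:
play_rows(
  steps=[
    [[0.05,0.02,-0.08],0,1],
    [[0.05,0,-0.08],0,1],
    [[0.05,0,-0.08],0,1],
    [[0.05,0,-0.08],0,1],
    [[0,0,0],0,1],
  ],
)

```text
time: 14.92
tool_pos: [0.6786, 0.1503, 0.0973]
orientation: [3.111, -0.564, 0.077]
wrist_force: [0.4, 0.1, -0.2]
grip_width: 0.0088
finger_force: 58.9
```

```bash
cat > sp.py <<'E'
from h import *
f=grab_frame('scene'); W,p=cloud(f); hsv=cv2.cvtColor(f['color'],cv2.COLOR_RGB2HSV)
g=(hsv[...,1]<40)&(hsv[...,2]>150)&(f['range_z']>0)&(W[...,0]>.5)&(W[...,0]<.75)&(abs(W[...,1]-.15)<.06)&(W[...,2]>.06)
q=W[g]
for a in np.arange(.52,.72,.02):
    s=q[(q[:,0]>=a)&(q[:,0]<a+.02)]
    if len(s): print(round(a+.01,2),np.median(s,0).round(4),len(s))
E
python3 t.py|head -6; python3 sp.py
```

```text
t 14.92 q [-0.305  0.509 -0.039  1.97   1.001  0.22  -2.774] tcp [0.6786 0.1503 0.0973] rpy [ 3.111 -0.564  0.077] F [ 0.4  0.1 -0.2]
org [0.6699 0.1508 0.1142]
top [0.6763 0.153  0.1698]
bend [0.6624 0.1483 0.0497]
tip [0.6522 0.1485 0.0745]
atip [0.6874 0.1531 0.1529]
0.53 [0.5345 0.1219 0.4133] 148
0.55 [0.5495 0.1519 0.2181] 224
0.57 [0.5696 0.1502 0.2643] 159
0.59 [0.5836 0.1377 0.3486] 51
0.61 [0.6098 0.1412 0.2816] 130
0.63 [0.6336 0.1413 0.0753] 25
0.65 [0.6437 0.1241 0.1227] 2
0.67 [0.674  0.1525 0.1308] 22
0.69 [0.6828 0.1531 0.1409] 14
```

Emit:
play_rows(
  steps=[
    [[0.06,0.0,-0.1],0,1],
    [[0.06,0,-0.1],0,1],
    [[0.06,0,-0.1],0,1],
    [[0,0,0],0,1],
  ],
)

```text
time: 15.3
tool_pos: [0.6783, 0.1507, 0.1079]
orientation: [3.111, -0.564, 0.078]
wrist_force: [-0.3, -0.2, -0.9]
grip_width: 0.0089
finger_force: 58.9
```

```bash
sed -i 's/W\[...,2\]>.06)/W[...,2]>.06)\&(W[...,2]<.12)/' sp.py; python3 t.py|head -6; python3 sp.py
```

```text
t 15.3 q [-0.274  0.491 -0.078  1.965  0.969  0.245 -2.732] tcp [0.6783 0.1507 0.1079] rpy [ 3.111 -0.564  0.078] F [-0.3 -0.2 -0.9]
org [0.6695 0.1512 0.1248]
top [0.676  0.1534 0.1804]
bend [0.6621 0.1487 0.0603]
tip [0.6519 0.1489 0.0851]
atip [0.6871 0.1535 0.1635]
0.53 [0.5378 0.154  0.0743] 21
0.55 [0.5496 0.1528 0.0737] 111
0.57 [0.5669 0.1461 0.0742] 67
0.59 [0.5842 0.1355 0.0734] 11
0.61 [0.6159 0.1434 0.0744] 13
0.63 [0.633  0.1462 0.0736] 45
0.65 [0.6441 0.1513 0.0746] 11
0.67 [0.6624 0.1494 0.0746] 8
0.69 [0.6832 0.1454 0.1173] 3
```

The spatula lies flat while the tip is 11 mm above it, so the hook is through the hole. I continue lifting.

Emit:
play_rows(
  steps=[
    [[0.09,0,-0.26],0,1],
    [[0.09,0,-0.26],0,1],
    [[0.09,0,-0.26],0,1],
    [[0.09,0,-0.26],0,1],
    [[0.09,0,-0.26],0,1],
  ],
)

```text
time: 15.77
tool_pos: [0.6683, 0.1511, 0.1477]
orientation: [3.111, -0.564, 0.078]
wrist_force: [-0.5, 1.0, -1.1]
grip_width: 0.009
finger_force: 58.9
```

```bash
sed -i 's/<.12)/<.2)/' sp.py; python3 t.py|head -6; python3 sp.py
```

```text
t 15.77 q [-0.188  0.419 -0.189  1.966  0.862  0.326 -2.608] tcp [0.6683 0.1511 0.1477] rpy [ 3.111 -0.564  0.078] F [-0.5  1.  -1.1]
org [0.6596 0.1516 0.1646]
top [0.6661 0.1538 0.2202]
bend [0.652  0.1491 0.1001]
tip [0.6419 0.1492 0.125 ]
atip [0.6772 0.1539 0.2033]
0.53 [0.5382 0.1492 0.0756] 18
0.55 [0.5491 0.1448 0.0785] 60
0.57 [0.5708 0.1425 0.0844] 63
0.59 [0.5876 0.1485 0.0884] 52
0.61 [0.6101 0.1498 0.0953] 42
0.63 [0.6275 0.1491 0.0991] 37
0.65 [0.6525 0.1524 0.1066] 34
0.67 [0.6676 0.145  0.1691] 19
```

Emit:
play_rows(
  steps=[
    [[0.02,0,-0.35],0,1],
    [[0.02,0,-0.35],0,1],
    [[0.02,0,-0.35],0,1],
    [[0.02,0,-0.35],0,1],
    [[0.02,0,-0.35],0,1],
  ],
)

```text
time: 16.23
tool_pos: [0.6422, 0.1509, 0.1941]
orientation: [3.111, -0.564, 0.078]
wrist_force: [0.3, 0.1, -0.8]
grip_width: 0.0093
finger_force: 58.8
```

Emit:
play_rows(
  steps=[
    [[0.1,0,-0.3],0,1],
    [[0.1,0,-0.3],0,1],
    [[0.1,0,-0.3],0,1],
    [[0.1,0,-0.3],0,1],
    [[0.1,0,-0.3],0,1],
  ],
)

```text
time: 16.65
tool_pos: [0.631, 0.1513, 0.24]
orientation: [3.11, -0.563, 0.078]
wrist_force: [0.6, 0.3, -1.7]
grip_width: 0.0088
finger_force: 58.8
```

```bash
sed -i 's/<.2)/<.3)/' sp.py; python3 t.py; python3 sp.py
```

```text
t 16.65 q [-0.062  0.239 -0.351  1.975  0.619  0.481 -2.372] tcp [0.631  0.1513 0.24  ] rpy [ 3.11  -0.563  0.078] F [ 0.6  0.3 -1.7]
org [0.6223 0.1518 0.257 ]
top [0.6288 0.154  0.3125]
bend [0.6147 0.1493 0.1924]
tip [0.6046 0.1494 0.2173]
atip [0.6399 0.1541 0.2956]
shank [0.6291 0.1505 0.2038]
hook tilt deg [-1.9  6.8  3.3]
[[ 0.843  0.061  0.535]
 [ 0.066 -0.998  0.011]
 [ 0.534  0.026 -0.845]]
0.61 [0.6152 0.1507 0.1556] 26
0.63 [0.6298 0.1465 0.2578] 28
```

Emit:
play_rows(
  steps=[
    [[-0.04,0,-0.25],0,1],
    [[-0.05,0,-0.35],0,1],
    [[-0.05,0,-0.35],0,1],
    [[-0.05,0,-0.35],0,1],
    [[-0.05,0,-0.35],0,1],
  ],
)

```text
time: 17.12
tool_pos: [0.598, 0.1504, 0.2779]
orientation: [3.11, -0.563, 0.078]
wrist_force: [-0.3, -0.4, -1.8]
grip_width: 0.0089
finger_force: 58.8
```

Emit:
play_rows(
  steps=[
    [[-0.05,0,-0.35],0,1],
    [[-0.05,0,-0.35],0,1],
    [[-0.04,0,-0.2],0,1],
    [[0,0,0],0,1],
    [[0,0,0],0,1],
  ],
)

```text
time: 17.53
tool_pos: [0.581, 0.1497, 0.298]
orientation: [3.11, -0.564, 0.078]
wrist_force: [0.3, -0.5, -1.2]
grip_width: 0.0088
finger_force: 58.8
```

```bash
python3 t.py; python3 -c "
from h import *
f=grab_frame('scene')
cv2.imwrite('pics/hang.png',cv2.resize(f['color'][60:260,200:420],None,fx=3,fy=3,interpolation=cv2.INTER_CUBIC)[...,::-1])"
```

```text
t 17.53 q [-0.016  0.079 -0.409  2.013  0.453  0.573 -2.241] tcp [0.581  0.1497 0.298 ] rpy [ 3.11  -0.564  0.078] F [ 0.3 -0.5 -1.2]
org [0.5723 0.1502 0.3149]
top [0.5787 0.1524 0.3705]
bend [0.5648 0.1476 0.2504]
tip [0.5546 0.1478 0.2752]
atip [0.5898 0.1525 0.3536]
shank [0.5792 0.1489 0.2617]
hook tilt deg [-1.9  6.7  3.3]
[[ 0.842  0.061  0.535]
 [ 0.066 -0.998  0.011]
 [ 0.535  0.026 -0.845]]
```

View pics/hang.png

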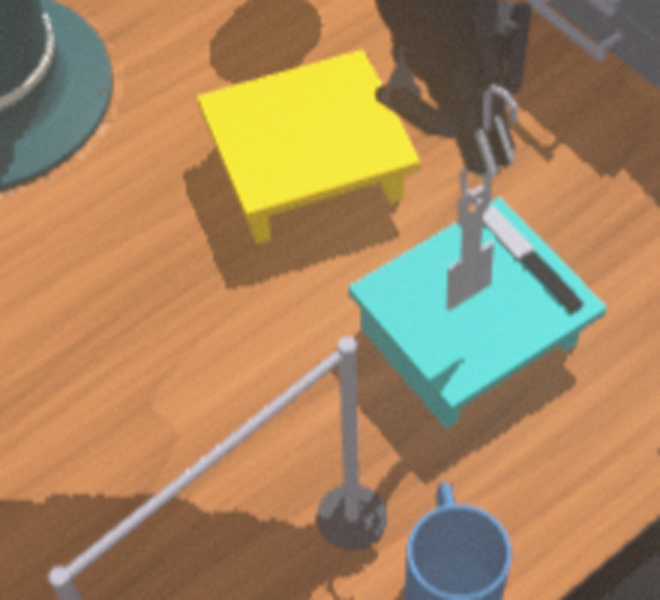

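The picture shows the spatula hanging upright from the hook's bend at (475,195), clear of the riser, with the knife in place. Now carry it back in −y on the near side of the rail.

Emit:
play_rows(
  steps=[
    [[-0.01,0.15,0],0,1],
    [[-0.02,0.3,-0.01],0,1],
    [[-0.03,0.45,-0.01],0,1],
    [[-0.03,0.5,-0.01],0,1],
    [[-0.03,0.5,-0.01],0,1],
  ],
)

```text
time: 18.0
tool_pos: [0.5808, 0.0917, 0.2976]
orientation: [3.111, -0.563, 0.078]
wrist_force: [1.3, -0.8, -0.8]
grip_width: 0.0093
finger_force: 58.8
```

Emit:
play_rows(
  steps=[
    [[-0.03,0.5,-0.01],0,1],
    [[-0.03,0.5,-0.01],0,1],
    [[-0.03,0.5,-0.01],0,1],
    [[-0.03,0.5,-0.01],0,1],
    [[-0.03,0.5,-0.01],0,1],
  ],
)

```text
time: 18.42
tool_pos: [0.5807, 0.0163, 0.2985]
orientation: [3.111, -0.563, 0.078]
wrist_force: [-0.3, 0.1, -1.4]
grip_width: 0.009
finger_force: 58.8
```

Emit:
play_rows(
  steps=[
    [[-0.13,0.5,0.14],0,1],
    [[-0.13,0.5,0.14],0,1],
    [[-0.13,0.5,0.14],0,1],
    [[-0.13,0.5,0.14],0,1],
    [[-0.13,0.5,0.14],0,1],
  ],
)

```text
time: 18.83
tool_pos: [0.58, -0.0597, 0.2721]
orientation: [3.11, -0.563, 0.078]
wrist_force: [0.3, 0.4, -1.3]
grip_width: 0.0087
finger_force: 58.8
```

```bash
python3 t.py
```

```text
t 18.83 q [ 0.306  0.06  -0.237  2.092 -0.085  0.431 -1.361] tcp [ 0.58   -0.0597  0.2721] rpy [ 3.11  -0.563  0.078] F [ 0.3  0.4 -1.3]
org [ 0.5713 -0.0592  0.289 ]
top [ 0.5779 -0.057   0.3445]
bend [ 0.5638 -0.0617  0.2245]
tip [ 0.5536 -0.0615  0.2493]
atip [ 0.5889 -0.0569  0.3276]
shank [ 0.5782 -0.0605  0.2358]
hook tilt deg [-1.9  6.8  3.3]
[[ 0.843  0.061  0.534]
 [ 0.066 -0.998  0.01 ]
 [ 0.534  0.026 -0.845]]
```

Emit:
play_rows(
  steps=[
    [[-0.15,0.5,0.17],0,1],
    [[-0.15,0.5,0.17],0,1],
    [[-0.15,0.5,0.17],0,1],
    [[-0.15,0.5,0.17],0,1],
    [[-0.15,0.45,0.17],0,1],
  ],
)

```text
time: 19.25
tool_pos: [0.5792, -0.1344, 0.2404]
orientation: [3.11, -0.563, 0.077]
wrist_force: [0.4, 0.2, -0.3]
grip_width: 0.009
finger_force: 58.8
```

Emit:
play_rows(
  steps=[
    [[-0.15,0.35,0.17],0,1],
    [[-0.1,0.2,0.13],0,1],
    [[-0.05,0.1,0.06],0,1],
    [[0,0,0],0,1],
    [[0,0,0],0,1],
  ],
)

```text
time: 19.67
tool_pos: [0.5787, -0.1528, 0.2276]
orientation: [3.111, -0.563, 0.078]
wrist_force: [0.6, 0.3, -1.9]
grip_width: 0.0092
finger_force: 58.8
```

```bash
python3 t.py
cat > hk.py <<'E'
from h import *
for n in ('scene','top'):
    f=grab_frame(n); W,p=cloud(f); hsv=cv2.cvtColor(f['color'],cv2.COLOR_RGB2HSV)
    m=(W[...,2]>.255)&(W[...,2]<.32)&(f['range_z']>0)&(abs(W[...,0]-.61)<.06)&(W[...,1]>-.24)&(W[...,1]<-.04)&(hsv[...,2]>95)&(hsv[...,1]<70)
    q=W[m]; a=q[(abs(q[:,1]+.155)<.01)]; b=q[abs(q[:,1]+.155)>.045]
    hi=a[a[:,2]>.283]
    print(n,'bar fit',np.polyfit(b[:,1],b[:,0],1) if len(b)>20 else None,len(b)); print(' arch pts',len(hi), hi[np.argsort(hi[:,0])].round(4).tolist()[::max(1,len(hi)//14)])
E
python3 hk.py
```

```text
t 19.67 q [ 0.504  0.163 -0.232  2.093 -0.35   0.369 -0.923] tcp [ 0.5787 -0.1528  0.2276] rpy [ 3.111 -0.563  0.078] F [ 0.6  0.3 -1.9]
org [ 0.57   -0.1523  0.2445]
top [ 0.5765 -0.1501  0.3001]
bend [ 0.5624 -0.1549  0.18  ]
tip [ 0.5523 -0.1547  0.2049]
atip [ 0.5876 -0.15    0.2832]
shank [ 0.5768 -0.1536  0.1914]
hook tilt deg [-1.8  6.8  3.3]
[[ 0.843  0.061  0.534]
 [ 0.066 -0.998  0.011]
 [ 0.534  0.026 -0.845]]
scene bar fit [-0.07109892  0.61524782] 211
 arch pts 45 [[0.5622, -0.152, 0.293], [0.5647, -0.1503, 0.2867], [0.5668, -0.1518, 0.2989], [0.5697, -0.149, 0.2995], [0.5709, -0.1475, 0.2995], [0.5748, -0.1496, 0.3033], [0.5767, -0.149, 0.3014], [0.5794, -0.1512, 0.2998], [0.5809, -0.1493, 0.3034], [0.5821, -0.149, 0.2971], [0.5849, -0.1506, 0.2989], [0.5864, -0.1474, 0.2973], [0.5877, -0.1509, 0.2953], [0.5891, -0.1495, 0.2957], [0.5898, -0.1509, 0.2905]]
top bar fit [-0.05658007  0.61537819] 170
 arch pts 29 [[0.5619, -0.1543, 0.2889], [0.5625, -0.1508, 0.2843], [0.5636, -0.1537, 0.2918], [0.5649, -0.1526, 0.2974], [0.5667, -0.1522, 0.2995], [0.5686, -0.1519, 0.3009], [0.5705, -0.1495, 0.3024], [0.5731, -0.15, 0.3002], [0.5748, -0.1495, 0.3024], [0.5772, -0.1519, 0.3016], [0.5792, -0.1517, 0.3027], [0.5812, -0.1494, 0.3032], [0.584, -0.1501, 0.2999], [0.5862, -0.1501, 0.2999], [0.589, -0.1489, 0.2843]]
```

Emit:
play_rows(
  steps=[
    [[0.05,0.01,0.08],0,1],
    [[0.16,0.01,0.11],0,1],
    [[0.18,0.01,0.12],0,1],
    [[0.18,0.01,0.12],0,1],
    [[0.18,0.01,0.12],0,1],
  ],
)

```text
time: 20.18
tool_pos: [0.6076, -0.1526, 0.226]
orientation: [3.11, -0.564, 0.078]
wrist_force: [-0.5, -0.5, -1.7]
grip_width: 0.0094
finger_force: 58.8
```

```bash
python3 t.py
```

```text
t 20.18 q [ 0.462  0.213 -0.212  2.036 -0.303  0.368 -0.98 ] tcp [ 0.6076 -0.1526  0.226 ] rpy [ 3.11  -0.564  0.078] F [-0.5 -0.5 -1.7]
org [ 0.5989 -0.1521  0.2429]
top [ 0.6053 -0.1499  0.2985]
bend [ 0.5913 -0.1546  0.1784]
tip [ 0.5812 -0.1544  0.2032]
atip [ 0.6164 -0.1497  0.2816]
shank [ 0.6057 -0.1534  0.1898]
hook tilt deg [-1.9  6.8  3.3]
[[ 0.843  0.062  0.535]
 [ 0.066 -0.998  0.011]
 [ 0.534  0.026 -0.845]]
```

Emit:
play_rows(
  steps=[
    [[0.16,0.01,0.1],0,1],
    [[0.16,0.01,0.1],0,1],
    [[0.14,0.01,0.09],0,1],
    [[0.1,0.01,0.07],0,1],
    [[0,0,0],0,1],
  ],
)

```text
time: 20.6
tool_pos: [0.6272, -0.1526, 0.2257]
orientation: [3.111, -0.563, 0.078]
wrist_force: [-0.5, 0.1, -2.7]
grip_width: 0.0089
finger_force: 58.8
```

```bash
python3 t.py|head -6; python3 hk.py
```

```text
t 20.6 q [ 0.434  0.245 -0.196  1.995 -0.276  0.374 -1.015] tcp [ 0.6272 -0.1526  0.2257] rpy [ 3.111 -0.563  0.078] F [-0.5  0.1 -2.7]
org [ 0.6185 -0.1521  0.2426]
top [ 0.625  -0.1499  0.2982]
bend [ 0.611  -0.1546  0.1781]
tip [ 0.6008 -0.1545  0.2029]
atip [ 0.6361 -0.1498  0.2813]
scene bar fit [-0.11398015  0.60025457] 270
 arch pts 45 [[0.6096, -0.1516, 0.2876], [0.6151, -0.1495, 0.2969], [0.6174, -0.151, 0.2982], [0.6206, -0.1514, 0.2953], [0.6236, -0.1508, 0.2989], [0.6254, -0.1521, 0.2992], [0.6274, -0.1496, 0.295], [0.6282, -0.1494, 0.3], [0.6306, -0.1515, 0.2981], [0.6329, -0.1515, 0.2935], [0.6339, -0.1476, 0.2941], [0.6357, -0.1494, 0.2909], [0.6368, -0.1503, 0.2896], [0.6371, -0.1485, 0.2877], [0.638, -0.1474, 0.2837]]
top bar fit [-0.10415101  0.60113526] 199
 arch pts 29 [[0.6101, -0.1544, 0.2908], [0.6107, -0.1506, 0.2876], [0.6112, -0.1513, 0.2955], [0.6131, -0.1509, 0.2973], [0.6147, -0.1504, 0.3001], [0.6171, -0.1528, 0.2992], [0.619, -0.1504, 0.3004], [0.6212, -0.1525, 0.3008], [0.623, -0.1521, 0.3026], [0.6256, -0.1525, 0.3008], [0.6266, -0.1491, 0.2962], [0.629, -0.1493, 0.2952], [0.6312, -0.1514, 0.2958], [0.6338, -0.1497, 0.2938], [0.6355, -0.1489, 0.2866]]
```

Emit:
play_rows(
  steps=[
    [[-0.07,0,0.11],0,1],
    [[-0.07,0,0.11],0,1],
    [[-0.07,0,0.11],0,1],
    [[-0.07,0,0.11],0,1],
    [[-0.05,0,0.08],0,1],
  ],
)

```text
time: 21.12
tool_pos: [0.6264, -0.1533, 0.2066]
orientation: [3.111, -0.563, 0.078]
wrist_force: [0.1, -0.0, -1.9]
grip_width: 0.009
finger_force: 58.8
```

```bash
python3 t.py|head -6
```

```text
t 21.12 q [ 0.444  0.271 -0.207  2.012 -0.288  0.332 -0.995] tcp [ 0.6264 -0.1533  0.2066] rpy [ 3.111 -0.563  0.078] F [ 0.1 -0.  -1.9]
org [ 0.6177 -0.1528  0.2235]
top [ 0.6242 -0.1506  0.2791]
bend [ 0.6101 -0.1553  0.159 ]
tip [ 0.5999 -0.1551  0.1839]
atip [ 0.6353 -0.1505  0.2622]
```

Emit:
play_rows(
  steps=[
    [[-0.02,0,0.03],0,1],
    [[-0.02,0,0.03],0,1],
    [[0,0,0],0,1],
    [[0,0,0],0,1],
  ],
)

```text
time: 21.45
tool_pos: [0.6266, -0.1533, 0.2053]
orientation: [3.111, -0.564, 0.078]
wrist_force: [0.6, -0.6, -1.5]
grip_width: 0.0089
finger_force: 58.8
```

```bash
python3 t.py|head -3
```

```text
t 21.45 q [ 0.445  0.274 -0.209  2.013 -0.289  0.328 -0.993] tcp [ 0.6266 -0.1533  0.2053] rpy [ 3.111 -0.564  0.078] F [ 0.6 -0.6 -1.5]
org [ 0.6179 -0.1528  0.2222]
top [ 0.6244 -0.1506  0.2778]
```

Emit:
play_rows(
  steps=[
    [[-0.01,0,0.02],0,1],
    [[0,0,0],0,1],
    [[0,0,0],0,1],
    [[0,0,0],0,1],
  ],
)

```text
time: 21.78
tool_pos: [0.6267, -0.1533, 0.2047]
orientation: [3.11, -0.564, 0.078]
wrist_force: [-0.2, 0.3, -1.2]
grip_width: 0.0088
finger_force: 58.8
```

```bash
python3 t.py|head -3
```

```text
t 21.78 q [ 0.445  0.275 -0.209  2.014 -0.29   0.326 -0.993] tcp [ 0.6267 -0.1533  0.2047] rpy [ 3.11  -0.564  0.078] F [-0.2  0.3 -1.2]
org [ 0.618  -0.1528  0.2216]
top [ 0.6245 -0.1506  0.2772]
```

Emit:
play_rows(
  steps=[
    [[0,0,0.01],0,0.85],
    [[0,0,0],0,0.8],
    [[0,0,0],0,0.77],
    [[0,0,0],0,0.74],
    [[0,0,0],0,0.7],
  ],
  newtons=20,
)

```text
time: 22.2
tool_pos: [0.6269, -0.1533, 0.2044]
orientation: [3.11, -0.564, 0.078]
wrist_force: [-0.2, -0.7, 0.2]
grip_width: 0.0126
finger_force: 0.0
```

Emit:
play_rows(
  steps=[
    [[0,0,0],0,0.6],
    [[0,0,0],0,0.4],
    [[0,0,0],0,0.2],
    [[0,0,0],0,0],
    [[0,0,0],0,-0.3],
  ],
)

```text
time: 22.62
tool_pos: [0.6268, -0.1533, 0.2042]
orientation: [3.111, -0.563, 0.078]
wrist_force: [0.2, 0.6, 0.1]
grip_width: 0.0538
finger_force: 0.0
```

Emit:
play_rows(
  steps=[
    [[0,0,0],0,-0.6],
    [[0,0,0],0,-1],
    [[0,0,0],0,-1],
    [[0,0,0],0,-1],
    [[0,0,0],0,-1],
  ],
)

```text
time: 23.03
tool_pos: [0.6268, -0.1533, 0.2043]
orientation: [3.111, -0.564, 0.078]
wrist_force: [-0.4, -0.1, 1.1]
grip_width: 0.085
finger_force: 0.0
```

```bash
cat > v.py <<'E'
from h import *
print(get_obs()['tool_pos'].round(4),get_obs()['joint_positions'].round(3))
for n in('scene','top'):
    f=grab_frame(n); W,p=cloud(f); hsv=cv2.cvtColor(f['color'],cv2.COLOR_RGB2HSV)
    m=(f['range_z']>0)&(abs(W[...,0]-.622)<.035)&(abs(W[...,1]+.153)<.026)&(W[...,2]>.03)&(W[...,2]<.3)
    q=W[m]; print(n)
    for z in np.arange(.04,.3,.02):
        s=q[abs(q[:,2]-z)<.01]
        if len(s): print(z.round(2),np.median(s,0).round(4),len(s))
cv2.imwrite('pics/v.png',cv2.resize(grab_frame('scene')['color'][160:330,180:380],None,fx=3.5,fy=3.5,interpolation=cv2.INTER_CUBIC)[...,::-1])
E
python3 v.py
```

```text
[ 0.6268 -0.1533  0.2043] [ 0.445  0.275 -0.209  2.013 -0.29   0.326 -0.993]
scene
0.04 [ 0.6219 -0.1531  0.0441] 40
0.06 [ 0.622  -0.1568  0.0613] 59
0.08 [ 0.6226 -0.1547  0.0819] 63
0.1 [ 0.6229 -0.157   0.0951] 40
0.12 [ 0.6234 -0.1549  0.1202] 28
0.14 [ 0.6241 -0.1579  0.1411] 31
0.16 [ 0.6237 -0.155   0.1622] 58
0.18 [ 0.6334 -0.1531  0.1774] 22
0.2 [ 0.6299 -0.1532  0.1981] 17
0.22 [ 0.6266 -0.1529  0.2208] 39
0.24 [ 0.6213 -0.1529  0.2347] 27
0.26 [ 0.6284 -0.1523  0.2684] 39
0.28 [ 0.5956 -0.1523  0.2758] 288
top
0.04 [ 0.626  -0.1444  0.0368] 1
0.06 [ 0.6255 -0.1417  0.0545] 1
0.08 [ 0.6246 -0.1479  0.082 ] 4
0.14 [ 0.6235 -0.1611  0.1442] 3
0.16 [ 0.6256 -0.1542  0.1653] 39
0.18 [ 0.6345 -0.1514  0.1835] 3
0.22 [ 0.6252 -0.1485  0.2193] 11
0.24 [ 0.6209 -0.1511  0.2373] 13
0.26 [ 0.6167 -0.1515  0.2683] 14
0.28 [ 0.6231 -0.1527  0.2736] 96
```

The hook hangs with the spatula on it, so I retreat along the tool axis.

Emit:
play_rows(
  steps=[
    [[0,0,-0.3],0,-1],
    [[0,0,-0.5],0,-1],
    [[0,0,-0.5],0,-1],
    [[0,0,-0.6],0,-1],
    [[0,0,-0.6],0,-1],
  ],
)

```text
time: 23.6
tool_pos: [0.5859, -0.154, 0.2687]
orientation: [3.111, -0.563, 0.078]
wrist_force: [0.1, -0.2, 0.6]
grip_width: 0.0855
finger_force: 0.0
```

Emit:
play_rows(
  steps=[
    [[0,0,-0.6],0,-1],
    [[0,0,-0.6],0,-1],
    [[0,0,-0.6],0,-1],
    [[0,0,-0.3],0,-1],
    [[0,0,0],0,-1],
  ],
)

```text
time: 24.02
tool_pos: [0.5528, -0.1551, 0.3231]
orientation: [3.109, -0.566, 0.078]
wrist_force: [0.1, -0.5, 0.5]
grip_width: 0.0852
finger_force: 0.0
```

Emit:
play_rows(
  steps=[
    [[0,0,0],0,-1],
    [[0,0,0],0,-1],
    [[0,0,0],0,-1],
    [[0,0,0],0,-1],
    [[0,0,0],0,-1],
  ],
)

```text
time: 24.43
tool_pos: [0.5531, -0.1546, 0.3202]
orientation: [3.111, -0.563, 0.078]
wrist_force: [0.3, -0.1, -0.8]
grip_width: 0.0853
finger_force: 0.0
```

Emit:
play_rows(
  steps=[
    [[0,0,0],0,-1],
    [[0,0,0],0,-1],
    [[0,0,0],0,-1],
    [[0,0,0],0,-1],
    [[0,0,0],0,-1],
  ],
)

```text
time: 24.85
tool_pos: [0.553, -0.1547, 0.3209]
orientation: [3.111, -0.564, 0.078]
wrist_force: [0.1, -0.5, 0.4]
grip_width: 0.0855
finger_force: 0.0
```

```bash
python3 v.py
```

```text
[ 0.553  -0.1547  0.3209] [ 5.080e-01  1.000e-03 -1.940e-01  2.032e+00 -3.180e-01  5.920e-01
 -9.700e-01]
scene
0.04 [ 0.6378 -0.1536  0.0427] 40
0.06 [ 0.6369 -0.1507  0.0603] 74
0.08 [ 0.6352 -0.1533  0.081 ] 76
0.1 [ 0.6341 -0.15    0.0954] 48
0.12 [ 0.6327 -0.1527  0.1192] 30
0.14 [ 0.6316 -0.1538  0.1395] 42
0.16 [ 0.6292 -0.1534  0.1624] 61
0.18 [ 0.6386 -0.152   0.1763] 21
0.2 [ 0.6335 -0.1515  0.1992] 18
0.22 [ 0.6295 -0.1527  0.2202] 39
0.24 [ 0.6232 -0.1519  0.2344] 32
0.26 [ 0.6295 -0.152   0.2686] 30
0.28 [ 0.6266 -0.152   0.2728] 118
top
0.04 [ 0.6375 -0.1397  0.0452] 9
0.06 [ 0.6359 -0.1465  0.0595] 17
0.08 [ 0.634  -0.148   0.0814] 19
0.1 [ 0.6344 -0.1427  0.0948] 15
0.12 [ 0.6316 -0.1462  0.1194] 7
0.14 [ 0.63   -0.1509  0.142 ] 11
0.16 [ 0.6289 -0.151   0.1647] 39
0.18 [ 0.6158 -0.1514  0.1794] 7
0.2 [ 0.6294 -0.1472  0.2086] 2
0.22 [ 0.629  -0.1474  0.2199] 7
0.24 [ 0.6218 -0.1496  0.234 ] 17
0.26 [ 0.6168 -0.1516  0.2686] 16
0.28 [ 0.6234 -0.1534  0.2736] 84
```

View pics/v.png

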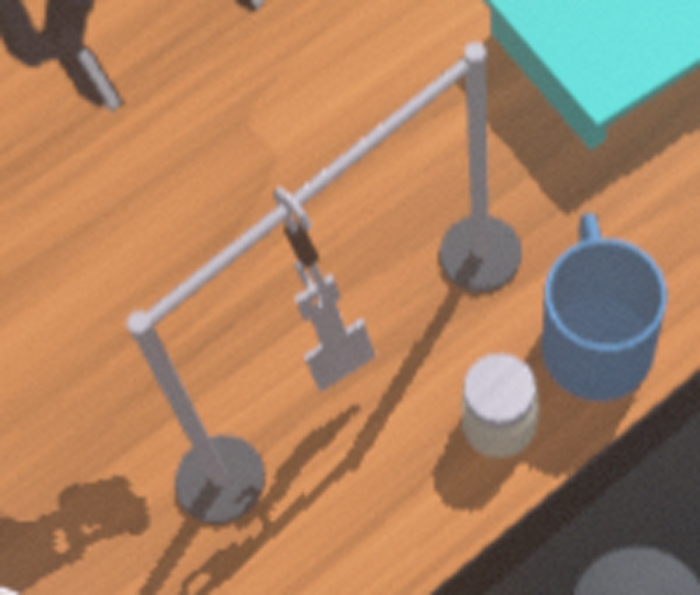

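The picture shows the hook over the bar at (290,200) with the spatula hanging from it, the gripper clear, and the mug and jar in place. It still swings a little, so I wait.

Emit:
play_rows(
  steps=[
    [[0,0,0],0,-1],
    [[0,0,0],0,-1],
    [[0,0,0],0,-1],
    [[0,0,0],0,-1],
    [[0,0,0],0,-1],
  ],
)

```text
time: 25.42
tool_pos: [0.553, -0.1547, 0.3209]
orientation: [3.111, -0.564, 0.078]
wrist_force: [-0.9, 0.2, 0.4]
grip_width: 0.0852
finger_force: 0.0
```

Emit:
play_rows(
  steps=[
    [[0,0,0],0,-1],
    [[0,0,0],0,-1],
    [[0,0,0],0,-1],
    [[0,0,0],0,-1],
    [[0,0,0],0,-1],
  ],
)

```text
time: 25.83
tool_pos: [0.553, -0.1547, 0.3209]
orientation: [3.111, -0.564, 0.078]
wrist_force: [0.6, 0.4, -0.6]
grip_width: 0.0858
finger_force: 0.0
```

Emit:
play_rows(
  steps=[
    [[0,0,0],0,-1],
    [[0,0,0],0,-1],
    [[0,0,0],0,-1],
    [[0,0,0],0,-1],
    [[0,0,0],0,-1],
  ],
)

```text
time: 26.25
tool_pos: [0.553, -0.1547, 0.3209]
orientation: [3.111, -0.564, 0.078]
wrist_force: [0.2, -0.6, -0.5]
grip_width: 0.0853
finger_force: 0.0
```

Emit:
play_rows(
  steps=[
    [[0,0,0],0,-1],
    [[0,0,0],0,-1],
    [[0,0,0],0,-1],
    [[0,0,0],0,-1],
    [[0,0,0],0,-1],
  ],
)

```text
time: 26.67
tool_pos: [0.553, -0.1547, 0.3209]
orientation: [3.111, -0.564, 0.078]
wrist_force: [0.2, -0.1, 0.1]
grip_width: 0.0854
finger_force: 0.0
```

Emit:
play_rows(
  steps=[
    [[0,0,0],0,-1],
    [[0,0,0],0,-1],
    [[0,0,0],0,-1],
    [[0,0,0],0,-1],
    [[0,0,0],0,-1],
  ],
)

```text
time: 27.08
tool_pos: [0.553, -0.1548, 0.3209]
orientation: [3.111, -0.564, 0.078]
wrist_force: [-0.6, 0.5, -0.3]
grip_width: 0.0858
finger_force: 0.0
```

Emit:
play_rows(
  steps=[
    [[0,0,0],0,-1],
    [[0,0,0],0,-1],
    [[0,0,0],0,-1],
    [[0,0,0],0,-1],
    [[0,0,0],0,-1],
  ],
)

```text
time: 27.5
tool_pos: [0.553, -0.1547, 0.3209]
orientation: [3.111, -0.564, 0.078]
wrist_force: [-0.5, -0.7, -0.7]
grip_width: 0.0855
finger_force: 0.0
```

Emit:
play_rows(
  steps=[
    [[0,0,0],0,-1],
    [[0,0,0],0,-1],
    [[0,0,0],0,-1],
    [[0,0,0],0,-1],
    [[0,0,0],0,-1],
  ],
)

```text
time: 27.92
tool_pos: [0.553, -0.1547, 0.3209]
orientation: [3.111, -0.564, 0.078]
wrist_force: [-0.2, 0.2, 0.5]
grip_width: 0.0852
finger_force: 0.0
```

Emit:
play_rows(
  steps=[
    [[0,0,0],0,-1],
    [[0,0,0],0,-1],
    [[0,0,0],0,-1],
    [[0,0,0],0,-1],
    [[0,0,0],0,-1],
  ],
)

```text
time: 28.33
tool_pos: [0.553, -0.1547, 0.3209]
orientation: [3.111, -0.564, 0.078]
wrist_force: [0.2, 0.1, -0.0]
grip_width: 0.0853
finger_force: 0.0
```

```bash
cat > w.py <<'E'
from h import *
for i in range(20):
    t=get_obs()['time']; f=grab_frame('scene'); W,p=cloud(f)
    m=(f['range_z']>0)&(abs(W[...,0]-.622)<.035)&(abs(W[...,1]+.153)<.026)
    B=lambda a,b:np.mean(W[m&(W[...,2]>a)&(W[...,2]<b)],0).round(4)[:2]
    print(round(t,2),'blade',B(.04,.09),'bend',B(.155,.17),'sleeve',B(.21,.245))
E
python3 w.py
```

```text
28.33 blade [ 0.6299 -0.1502] bend [ 0.6255 -0.1522] sleeve [ 0.6258 -0.1515]
28.38 blade [ 0.6299 -0.1499] bend [ 0.6259 -0.1526] sleeve [ 0.6256 -0.1515]
28.43 blade [ 0.6298 -0.15  ] bend [ 0.6259 -0.1524] sleeve [ 0.6253 -0.1516]
28.48 blade [ 0.6299 -0.1505] bend [ 0.626  -0.1523] sleeve [ 0.6256 -0.1516]
28.53 blade [ 0.6297 -0.1507] bend [ 0.6257 -0.1531] sleeve [ 0.6254 -0.1517]
28.58 blade [ 0.6298 -0.1509] bend [ 0.6257 -0.1531] sleeve [ 0.6255 -0.1517]
28.63 blade [ 0.6299 -0.1512] bend [ 0.6256 -0.1532] sleeve [ 0.6253 -0.1518]
28.68 blade [ 0.63   -0.1513] bend [ 0.6257 -0.1536] sleeve [ 0.6255 -0.1518]
28.73 blade [ 0.6299 -0.1513] bend [ 0.6258 -0.1533] sleeve [ 0.6251 -0.1518]
28.78 blade [ 0.6299 -0.1514] bend [ 0.6256 -0.1537] sleeve [ 0.6253 -0.1518]
28.83 blade [ 0.6299 -0.1507] bend [ 0.6253 -0.153 ] sleeve [ 0.6254 -0.1517]
28.88 blade [ 0.6299 -0.1507] bend [ 0.6262 -0.1533] sleeve [ 0.6254 -0.1518]
28.93 blade [ 0.6299 -0.1509] bend [ 0.6258 -0.1527] sleeve [ 0.6256 -0.1517]
28.98 blade [ 0.63   -0.1508] bend [ 0.6257 -0.1527] sleeve [ 0.6254 -0.1517]
29.03 blade [ 0.6299 -0.1502] bend [ 0.6259 -0.1524] sleeve [ 0.6255 -0.1517]
29.08 blade [ 0.6298 -0.151 ] bend [ 0.6256 -0.1523] sleeve [ 0.6255 -0.1517]
29.13 blade [ 0.6301 -0.1507] bend [ 0.626  -0.1524] sleeve [ 0.6253 -0.1518]
29.18 blade [ 0.6299 -0.1508] bend [ 0.6261 -0.1525] sleeve [ 0.6255 -0.1517]
29.23 blade [ 0.6298 -0.1511] bend [ 0.6253 -0.1528] sleeve [ 0.6253 -0.1516]
29.28 blade [ 0.63   -0.1506] bend [ 0.6259 -0.1523] sleeve [ 0.6252 -0.1516]
```

It is still and upright, so I hand it in.

```bash
python3 -c "
from station import *
print(sign_off())"
```

```text
the job is handed in; nothing more can be done
None
```

The hook, with the spatula on it, is back over the rail's bar between the posts, hanging free and still with the gripper clear, and the job is handed in; `sign_off()` returned no verdict.

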